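# Pack the specimen block and shut the case

## Robot

A 7-joint arm with a two-finger parallel gripper is mounted at the origin on the work surface. World frame = base frame: x ahead of the robot, y to its left, z up, the work surface at z = 0. Lengths are in m, angles in degrees, forces in N, time in s.
With the tool pointing down it reaches from about 0.425 to 0.925 m from the base axis. Payload 6.8 kg.
Tool frame: the origin (TCP) lies midway between the tips of the shut fingers; the grasp point (between the pads) lies 19 mm behind it (pinch_z is the distance from the TCP to the grasp point, in m); x points along the fingers, y is the direction in which the jaws open and shut, and the axes are right-handed (so a half turn about x gives the same grasp; the last joint's range is limited). The gripper opens to 85 mm and grips with 20 to 120 N. Pads are 22 mm wide; open, the fingers measure 114 mm over their backs; the gripper's body (76 mm by 85 mm) begins 54 mm behind the grasp point. The pads swing forward as they close: fully open they stand 13 mm farther back than shut.
Start: joints at [67.202, 27.33, 1.283, 89.118, -0.659, 63.558, -4.761], TCP at [0.193, -0.647, 0.21] pointing down, gripper open.
Joint ranges: [-169.35, 169.35], [-19.33, 120.38], [-80.79, 83.38], [13.8, 139.57], [-78.32, 258.32], [9.67, 109.79], [-169.56, 169.56]. Speed limits (degrees/s): [136.94, 136.94, 180, 180, 180, 180, 180].

## Interface

Orientations are given as [roll, pitch, yaw] about the fixed x, y, z axes, in that order (R = Rz(yaw) Ry(pitch) Rx(roll)).
In Python, from station import state, capture, get_calibration, finish_job, regions_of, pinch_z gives the robot as it stands. The module is installed in compiled form; this text tells all that it offers.
- The arm moves only by the tool arm_command, never from a script. Its argument "increments" is a list of rows, each a list of 7 numbers: the turn, a rotation vector about the world's x, y, z in rad, then the shift along the world's x, y, z in m, then the finger opening in m, from 0 to 0.0854. A call has 1 to 20 rows; each row shifts and turns the pose as measured when the row begins; what a row does not reach is not made up. A row lasts 1/10 s, in which the tool goes at most 50 mm and 8.59 degrees, less where a joint would pass 70% of its speed; a pose out of reach is approached as far as the arm can. A call with a gripper value outside its range is refused whole. The fingers move at their own pace and stop on an object; the grip force is fixed at half the most. Time passes only in rows, so rows that do not move let the fingers close. It gives the time, the measured TCP pose, the force and the opening at its end, in the units of the state.
- state(): the state, without advancing time (a new reading comes with each control period).
- capture(name): name is "scene" or "top" or "wrist"; returns the picture (400x640x3 uint8, red, green, blue); there is no depth.
- get_calibration(name): a dict with "mtx" (3x3 intrinsics, pixels), "extrinsics" (4x4, takes a point from camera to world coordinates). Camera axes: x right, y down, z forward; pixel columns grow to the right and rows downward; lengths in m; the calibration is good to about 2 mm. The wrist camera is an equidistant fisheye: a pixel r from the principal point sees the ray r / f radians off the axis. A picture is of the moment at which its call begins: read the wrist's pose just before it. get_calibration takes no time and is no camera call; for the wrist camera it gives the pose at the moment of the call.
- finish_job(): hands the job in, once; it reports no verdict.
Trained networks look in the newest picture that a camera, given by its name, has taken for a name from the list of things; names that differ only in an ending like _2 or _b are one class to them, and where a whole thing is asked for, a point or a joint stands for the part that bears it (a point fixed in the world has none). Each returns a list of dicts, best first, with "conf" (0 to 1); they miss things now and then, are a little off and sometimes report something else, mostly with a low value. They report only what shows in the picture. A call takes as long as a camera call.
- regions_of(camera, target): "mask" (400x640 bool, what is visible of it) and "extent" ([centre column, centre row, width, height] in pixels, round what is visible of it).
The state is a dict: "time": time; "joint_pos": joint angles; "qd": joint speeds; "joint_torque": joint torques, N m; "eef_pos": TCP position; "tcp_rot": TCP orientation; "force": force on the tool from outside, world axes, zero at the start; "moment": the same for the moment, N m; "width": opening from 0.0 (shut) to 1.0 (fully open).
Only numpy, scipy, OpenCV 4.12 (cv2) and the standard library are available. Lean on these libraries where they do the work, as an engineer would, in place of code of your own. Each camera call takes 0.05 s, during which the arm holds its last target.

## Task

Press the near end of the amber specimen block in the inspection stand so that its far end tips right up, take it by the raised end from under the magnifier, and lay it flat on the floor of the white case beside the tin, without dropping it. Then shut the green lid fully, with the tin still standing in the case, and leave the bottles, pots and other things on the bench where they are.

Things in the scene. Friction and masses are not known exactly. Their poses are not given: they have to be found in the camera images.
- cradle_hinge (a point): middle of the hinge axis of the cradle of a grey stand fixed to the bench, 30 mm above the bench. x along the level cradle to its far end (roughly away from the robot), y along the axis, z up. Cheeks beside the cradle: inner faces at y = +-22 mm, 7 mm thick, x = -14 to 56 mm, tops 56 mm above the bench; end wall of that height at x = 50 to 56 mm; near end open; base x = -30 to 120 mm
- lens_center (a point): centre of the magnifier fixed to the stand (80 mm along the hinge point's x, 162 mm above the bench): clear glass in a black rim, 100 mm across, 12 mm thick, on a bent post beyond it (x = 100 to 147 mm). It overhangs the block's far end, so a gripper cannot come straight down on the raised end: come in tilted from the near side
- cradle (a joint): tilt of the cradle, rad: 0 level, stop at 0.65 (near end down, far end up). Friction (0.05 N m) keeps it where it is left; pressing the block's near end takes about 3 to 7 N. It is an aluminium plate whose top passes through the hinge axis, with an 8 mm high stop ledge behind the block's near end
- block_center (a point): centre of the loose amber resin block with two ivory discs in its top, 70 (x) x 40 (y) x 24 (z) mm, 90 g. It starts level on the cradle, axes as the hinge point's, near end 22 mm before the hinge, far end 48 mm beyond, underside at hinge height, top 2 mm below the cheek tops. Grasp its long sides (40 mm apart) at the far end once that is tipped up, reaching down 10 mm or less
- case: white storage case fixed to the bench. Origin at the centre of its underside; outside 118 (x) x 220 (y) x 40 (z) mm, walls and floor 4 mm, so inside 110 x 212 x 36 mm deep. The lid's hinge is along the far (+x) rim
- lid (a joint): opening angle of the green lid, rad: 0 shut, about 1.5 to 1.85 at the start; a stiff hinge (about 0.1 N m) that stays where it is left. The lid is a plate 118 x 220 x 4 mm, 0.12 kg, with a black tab 60 mm wide sticking out 15 mm at its free edge
- lid_hinge (a point): middle of the lid's hinge line, on the lid's underside, 40.5 mm above the bench, 59 mm along the case's x; it turns with the lid: x points from the free edge to the hinge, z out of the lid's outer face
- lid_edge (a point): middle of the lid's free edge (without the tab), half-way through its thickness
- tin_center (a point): centre of a round metal tin, 52 mm across, 30 mm tall, 70 g, standing loose in the case; the larger gap beside it (along the case's y) takes the block lengthwise with at least 4 mm to spare at each end
- bottle_a: amber reagent bottle with blue cap, 60 mm across, 135 mm tall; origin at the middle of its underside; to be left alone
- bottle_b: second amber reagent bottle with blue cap, 60 mm across, 135 mm tall; origin at the middle of its underside; to be left alone
- flask: steel vacuum flask with black cap, 68 mm across, 200 mm tall; origin at the middle of its underside; to be left alone
- pot_a: small white-capped pot, 52 mm across, 45 mm tall; origin at the middle of its underside; to be left alone
- pot_b: glass pot with white cap, 60 mm across, 55 mm tall; origin at the middle of its underside; to be left alone
- brush: dusting brush lying on the bench, 150 mm long along its x; origin at the middle of its length, at bench level; to be left alone
- bone: small ivory bone cast lying on the bench, about 118 mm long along its x, 24 mm high; origin at the middle of its underside; to be left alone

How it is judged (in metres and radians):
On the way, in this order (a step that is already met when the one before it is completed fails the run):
1. the block's far end is tipped up by rocking it in the cradle (value of joint cradle above 0.35 rad and angle between block_center's own z axis and vertical above 0.28 rad and distance between block_center and cradle_hinge below 0.03 m), for 0.1 s.
2. the block lies flat on the floor of the case, let go, the lid still open (x of block_center in the frame of case between -0.04 and 0.04 m and y of block_center in the frame of case between -0.092 and 0.092 m and z of block_center in the frame of case between 0.012 and 0.021 m and angle between the z axis of block_center and the z axis of case, either way round below 0.1 rad and contact force between the fingers and block below 0.05 N and value of joint lid above 0.7 rad), for 0.2 s.
At the end, for the whole second after the job is handed in: The block lies flat (within 0.1 rad) on the floor of the case, either face up and pointing any way, its centre 12 to 21 mm above the case's underside; the tin stands upright on the case's floor; both are at rest; the lid is shut to within 0.04 rad (x of block_center in the frame of case between -0.04 and 0.04 m and y of block_center in the frame of case between -0.092 and 0.092 m and z of block_center in the frame of case between 0.012 and 0.021 m and angle between the z axis of block_center and the z axis of case, either way round below 0.1 rad and x of tin_center in the frame of case between -0.03 and 0.03 m and y of tin_center in the frame of case between -0.085 and 0.085 m and z of tin_center in the frame of case between 0.015 and 0.024 m and angle between tin_center's own z axis and vertical below 0.12 rad and value of joint lid below 0.04 rad and linear speed of each of block, tin below 0.02 m/s); the robot touches nothing.
It fails at once if the block is dropped (moving faster than 0.7 m/s, a fall of about 25 mm, with no finger on it) (contact force between the fingers and block below 0.05 N and linear speed of block above 0.7 m/s).
It fails at once if a bystander is shifted by more than 30 mm (distance of any of bottle_a, bottle_b, flask, pot_a, pot_b, brush, bone from where it was at the start of the episode above 0.03 m).
It fails at once if a standing bottle, flask or pot is tipped over (angle between any of bottle_a, bottle_b, flask, pot_a, pot_b's own z axis and vertical above 0.5 rad).
It also fails if it takes over 70 s, if anything falls off the work surface, if the arm or the gripper's body presses on something with over 40 N, if the wrist force passes 120 N, or if a joint passes its speed limit or range.

## Working session

There is one attempt and no reset: what is moved stays moved. The work goes in short steps, Python scripts to look and compute and a tool call to move; the robot and the scene stay as the last step left them, time stands still between calls to the robot, and variables do not carry over. Pictures are saved under pics/ and viewed, and the job is handed in when it is done.

Besides the shell and the picture viewer there is one more tool, called after "Request:" as name([rows], argument=value, ...), one row to a line, values as JSON. arm_command: Moves the arm, as the interface text tells. Its arguments: {"type":"object","properties":{"increments":{"type":"array"}},"required":["increments"]}

```bash
mkdir -p pics; python3 - <<'E'
from station import *
import cv2
print(state()); print(pinch_z)
for n in ["scene","top","wrist"]:
    im=capture(n); cv2.imwrite(f"pics/{n}0.png",im[:,:,::-1])
    c=get_calibration(n); print(n,c["mtx"].tolist(),c["extrinsics"].round(4).tolist())
E
```

```text
{'time': 0.0, 'joint_pos': array([67.20039787, 27.37591701,  1.27968732, 89.17746967, -0.66014729,
       63.55781566, -4.76115832]), 'qd': array([-0.06366361, -0.06661409, -0.02993788,  0.04202978,  0.02291694,
       -0.00879481,  0.04852656]), 'joint_torque': array([-1.73282137e-04, -5.96441174e+01,  1.60821129e+00, -2.81191742e+01,
        1.24190966e-02,  9.27463872e-03, -2.79118893e-06]), 'eef_pos': array([ 0.19272137, -0.64625201,  0.20913043]), 'tcp_rot': array([-86.42663516,  89.89612017, 110.18035586]), 'force': array([-0.6754465, -0.2785945, -0.9343804]), 'moment': array([ 0.01198441, -0.01565954, -0.00799882]), 'width': 1.0005910213369198}
0.0187
scene [[440.3692006318489, 0.0, 323.11849273337384], [0.0, 440.3692006318489, 198.79659402115828], [0.0, 0.0, 1.0]] [[-0.6661, 0.4162, -0.6189, 1.3972], [0.7458, 0.367, -0.5559, 0.7321], [-0.0042, -0.8319, -0.5549, 0.8379], [0.0, 0.0, 0.0, 1.0]]
top [[483.8718550152038, 0.0, 329.8261121168089], [0.0, 483.8718550152038, 201.41463886044846], [0.0, 0.0, 1.0]] [[-0.0044, -0.9976, 0.0693, 0.5067], [-0.9998, 0.0057, 0.0194, -0.0176], [-0.0198, -0.0692, -0.9974, 1.4422], [0.0, 0.0, 0.0, 1.0]]
wrist [[309.70691628693146, 0.0, 320.8244412011882], [0.0, 309.70691628693146, 201.65231595999822], [0.0, 0.0, 1.0]] [[0.2857, -0.9176, -0.2764, 0.2619], [-0.9583, -0.2738, -0.0817, -0.6261], [-0.0007, 0.2882, -0.9576, 0.3734], [0.0, 0.0, 0.0, 1.0]]
```

View pics/scene0.png

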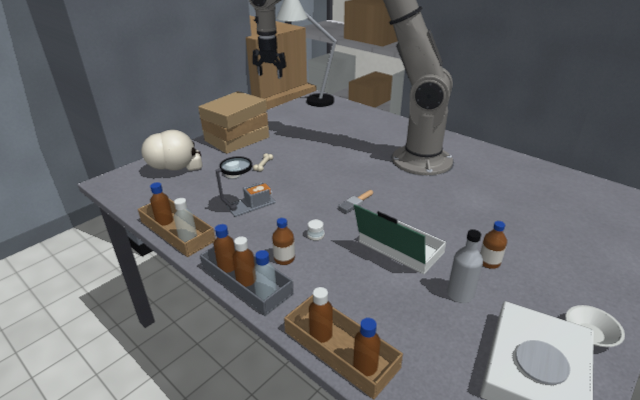

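View pics/top0.png

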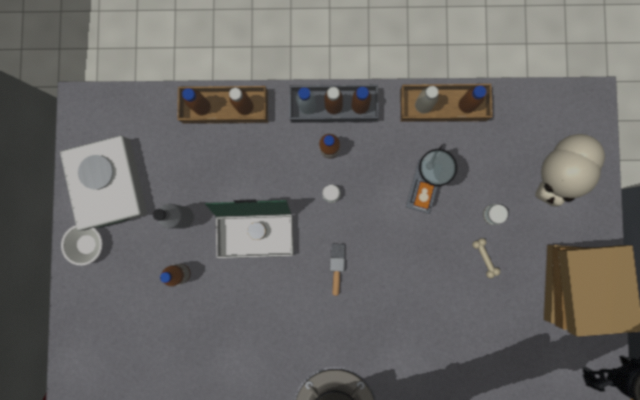

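View pics/wrist0.png

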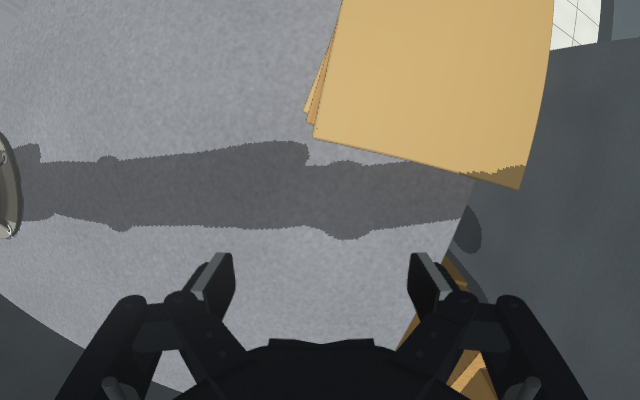

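The top view shows the stand at about (425,195) with the lens at (438,168). The case is at (255,235) with the tin at (257,230), and the brush lies between them at (337,265). Next I'll localise each of these.

```bash
cat > h.py <<'E'
from station import *
import numpy as np, cv2
from scipy.spatial.transform import Rotation as Rn
def ray(cam,uv,cal=None):
    c=cal or get_calibration(cam); K=c["mtx"];E=c["extrinsics"]
    x=(uv[0]-K[0,2])/K[0,0]; y=(uv[1]-K[1,2])/K[1,1]
    if cam=="wrist":
        r=np.hypot(x,y); d=np.array([np.sin(r)*x/max(r,1e-9),np.sin(r)*y/max(r,1e-9),np.cos(r)])
    else: d=np.array([x,y,1.])
    return E[:3,3],E[:3,:3]@(d/np.linalg.norm(d))
def atz(cam,uv,z,cal=None):
    o,d=ray(cam,uv,cal); return o+d*(z-o[2])/d[2]
def proj(cam,p,cal=None):
    c=cal or get_calibration(cam); K=c["mtx"];E=c["extrinsics"]
    q=E[:3,:3].T@(np.asarray(p)-E[:3,3])
    if cam=="wrist":
        rr=np.hypot(q[0],q[1]); t=np.arctan2(rr,q[2]); x,y=q[0]/rr*t,q[1]/rr*t
    else: x,y=q[0]/q[2],q[1]/q[2]
    return np.array([K[0,0]*x+K[0,2],K[1,1]*y+K[1,2]])
E
python3 - <<'E'
from h import *
for cam in ["top","scene"]:
    im=capture(cam)
    for t in ["block_center","lens_center","cradle","cradle_hinge","case","lid","tin_center","bottle_a","flask","pot_a","brush","bone"]:
        try:
            r=regions_of(cam,t)
            for d in r[:4]:
                m=d["mask"]; ys,xs=np.nonzero(m)
                rect=cv2.minAreaRect(np.c_[xs,ys].astype(np.float32))
                print(cam,t,round(d["conf"],2),np.round(d["extent"],1),m.sum(),np.round(rect[0],1),np.round(rect[1],1),round(rect[2],1), atz(cam,rect[0],0.05).round(3))
        except Exception as e: print(t,e)
E
python3 - <<'E'
import cv2
im=cv2.imread("pics/top0.png"); 
a=cv2.resize(im[120:240,380:500],None,fx=6,fy=6,interpolation=2)
cv2.imwrite("pics/t_stand.png",a[:600])
b=cv2.resize(im[190:270,200:310],None,fx=7,fy=7,interpolation=2)
cv2.imwrite("pics/t_case.png",b)
E
```

```text
top block_center 0.67 [257.1 231.7  14.3  17.7] 276 [256.  230.5] [17. 18.] 90.0 [0.521 0.223 0.05 ]
top block_center 0.67 [173.2 215.9  44.4  22.6] 810 [172.5 216. ] [24. 41.] 90.0 [0.564 0.466 0.05 ]
top block_center 0.55 [423.7 195.7  21.   26.5] 385 [423.4 195.2] [16.  25.6] 12.1 [ 0.62 -0.26  0.05]
top lens_center 0.84 [432.  179.8  48.6  71.2] 1629 [429.  178.4] [39.4 72.2] 35.8 [ 0.668 -0.277  0.05 ]
top lens_center 0.21 [331.9 146.1  24.9  20.9] 378 [329. 146.] [22. 20.] 90.0 [0.765 0.011 0.05 ]
top cradle_hinge 0.69 [431.8 179.2  52.4  66.5] 1606 [428.9 178.3] [39.  72.2] 35.2 [ 0.669 -0.277  0.05 ]
top case 0.79 [248.7 229.7  86.3  63.7] 4125 [249.5 227.5] [58.8 86.1] 88.8 [0.529 0.241 0.05 ]
top case 0.32 [247.6 208.6  78.9  14.2] 1212 [247.5 207.5] [17. 83.] 90.0 [0.587 0.248 0.05 ]
top case 0.32 [175.4 274.4  31.9  20.8] 551 [174.2 274.6] [22.1 29.7] 71.6 [0.395 0.458 0.05 ]
top lid 0.95 [248.2 207.9  82.5  19.6] 1178 [248. 208.] [16. 84.] 90.0 [0.586 0.246 0.05 ]
top tin_center 0.72 [256.8 232.2  18.3  19.7] 267 [256.  230.5] [17. 18.] 90.0 [0.521 0.223 0.05 ]
top bottl
[... 1365 characters left out ...]
 [0.75  0.001 0.05 ]
scene bottle_a 0.96 [493.9 245.6  27.5  52.5] 918 [494.5 243.6] [24. 49.] 14.0 [0.37  0.452 0.05 ]
scene flask 0.92 [465.1 264.8  35.   74.6] 1718 [466.9 265.6] [29.3 74.5] 11.9 [0.505 0.436 0.05 ]
scene pot_a 0.75 [314.6 230.3  14.1  15.8] 308 [316. 229.] [20. 16.] 90.0 [0.651 0.033 0.05 ]
scene pot_a 0.36 [232.8 178.7  10.    5.3] 17 [232. 177.] [2. 6.] 90.0 [ 0.627 -0.387  0.05 ]
scene brush 0.6 [356.4 201.6  36.1  24.9] 304 [355.8 200.5] [11.3 36.5] 59.0 [0.457 0.028 0.05 ]
scene bone 0.62 [286.4 240.1  24.   49.2] 813 [283.2 240.6] [47.3 21.6] 86.6 [0.752 0.    0.05 ]
scene bone 0.44 [263.8 162.4  19.5  17.7] 158 [263.3 161.7] [ 9.4 23.2] 42.3 [ 0.481 -0.387  0.05 ]
```

View pics/t_stand.png

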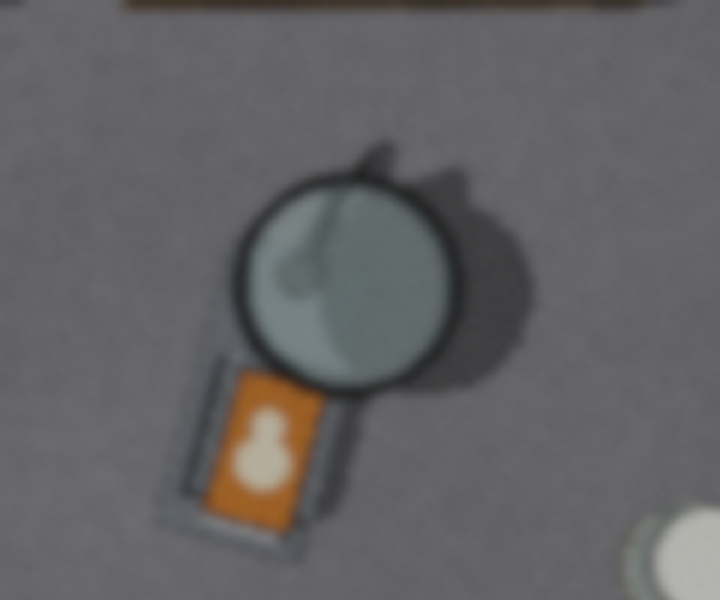

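View pics/t_case.png

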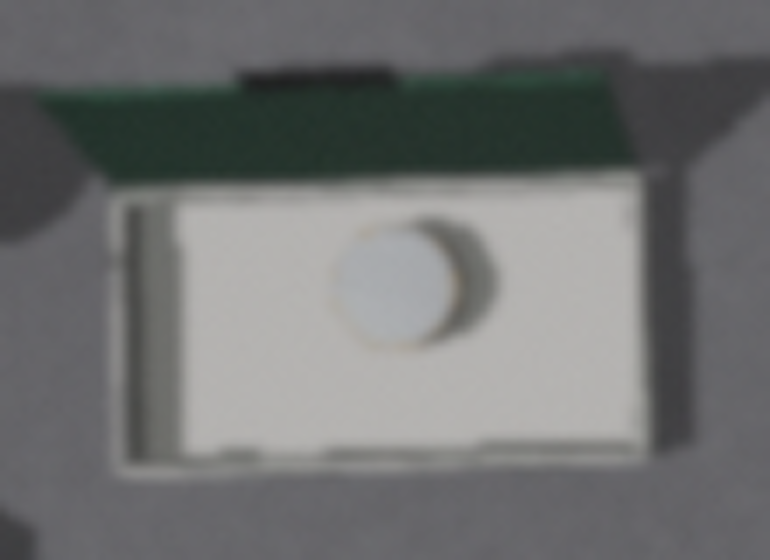

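```bash
python3 - <<'E'
from h import *
f=lambda x,y:(380+x/6-0.42,120+y/6-0.42)
print("lens",atz("top",f(350,284),.165))
P=[atz("top",f(*q),.054) for q in [(205,513),(290,533),(237,372),(325,395)]]
print(np.round(P,4))
g=lambda x,y:(200+x/7-.43,190+y/7-.43)
print("case",np.round([atz("top",g(*q),.04) for q in [(112,190),(645,172),(118,472),(652,460)]],4))
print("tin",atz("top",g(395,287),.034))
s=state(); R=Rn.from_euler("xyz",s["tcp_rot"],degrees=True).as_matrix(); print(R.round(3))
E=get_calibration("wrist")["extrinsics"]; print((R.T@E[:3,:3]).round(3), R.T@(E[:3,3]-s["eef_pos"]))
E
```

```text
lens [ 0.68532238 -0.27938057  0.165     ]
[[ 0.5912 -0.231   0.054 ]
 [ 0.5814 -0.2713  0.054 ]
 [ 0.6588 -0.2474  0.054 ]
 [ 0.6474 -0.2892  0.054 ]]
case [[0.5613 0.3427 0.04  ]
 [0.5677 0.1206 0.04  ]
 [0.4446 0.3388 0.04  ]
 [0.4488 0.1176 0.04  ]]
tin [0.52055802 0.22539633 0.034     ]
[[ 0.     0.286 -0.958]
 [-0.    -0.958 -0.286]
 [-1.     0.    -0.   ]]
[[-0.001 -0.288  0.958]
 [ 1.    -0.     0.001]
 [ 0.     0.958  0.288]] [-1.64021195e-01  1.03203786e-04 -7.19870216e-02]
```

Request:
arm_command([
  [0,0,0,0,0,0.04,0.085],
  [0,0,0,0,0,0.04,0.085],
  [0,0,0,0,0,0.04,0.085],
  [0,0,-0.088,0.032,0.033,0,0.085],
  [0,0,-0.088,0.032,0.033,0,0.085],
  [0,0,-0.088,0.032,0.033,0,0.085],
  [0,0,-0.088,0.032,0.033,0,0.085],
  [0,0,-0.088,0.032,0.033,0,0.085],
  [0,0,-0.088,0.032,0.033,0,0.085],
  [-0.0257,-0.105,0,0.032,0.033,0,0.085],
  [-0.0257,-0.105,0,0.032,0.033,0,0.085],
  [-0.0257,-0.105,0,0.032,0.033,0,0.085],
  [-0.0257,-0.105,0,0.032,0.033,0,0.085],
  [-0.0257,-0.105,0,0.032,0.033,0,0.085],
  [-0.0257,-0.105,0,0.032,0.033,0,0.085],
])

```text
time: 2.95
eef_pos: [0.5846, -0.2388, 0.3396]
tcp_rot: [-178.2, 51.0, -13.7]
force: [1.4, -1.3, 0.2]
width: 0.998
```

Request:
arm_command([
  [0,0,0,-0.006,-0.01,-0.04,0.085],
  [0,0,0,0,0,-0.045,0.085],
  [0,0,0,0,0,-0.045,0.085],
  [0,0,0,0,0,0,0.085],
])

```text
time: 3.35
eef_pos: [0.5788, -0.2344, 0.2362]
tcp_rot: [-176.5, 51.7, -11.1]
force: [-0.3, -0.1, 0.3]
width: 0.996
```

```bash
python3 - <<'E'
from h import *
s=state();c=get_calibration("wrist");im=capture("wrist");print(s["time"],s["eef_pos"],s["tcp_rot"],s["force"],s["joint_pos"])
np.save("w1_ext.npy",c["extrinsics"])
cv2.imwrite("pics/w1.png",im[:,:,::-1])
for t in ["block_center","lens_center","cradle_hinge"]:
    for d in regions_of("wrist",t)[:3]:
        ys,xs=np.nonzero(d["mask"]);r=cv2.minAreaRect(np.c_[xs,ys].astype(np.float32))
        print(t,round(d["conf"],2),np.round(d["extent"]),d["mask"].sum(),cv2.boxPoints(r).round(1).tolist())
E
```

```text
3.35 [ 0.57883123 -0.23443882  0.23619229] [-176.49838147   51.71883786  -11.11310056] [-0.33659721 -0.14459425  0.33865826] [ 22.4147655    6.38707997  -3.56006421 125.5386785  -24.15536014
  11.02614935 -63.38921223]
block_center 0.82 [338. 244.  37.  62.] 1975 [[321.0, 214.0], [355.0, 214.0], [355.0, 274.0], [321.0, 274.0]]
lens_center 0.56 [341. 188. 109. 192.] 11120 [[288.0, 91.0], [395.0, 91.0], [395.0, 282.0], [288.0, 282.0]]
cradle_hinge 0.93 [342. 186. 110. 194.] 11127 [[280.1000061035156, 99.80000305175781], [386.1000061035156, 82.69999694824219], [416.8999938964844, 273.6000061035156], [310.8999938964844, 290.79998779296875]]
```

View pics/w1.png

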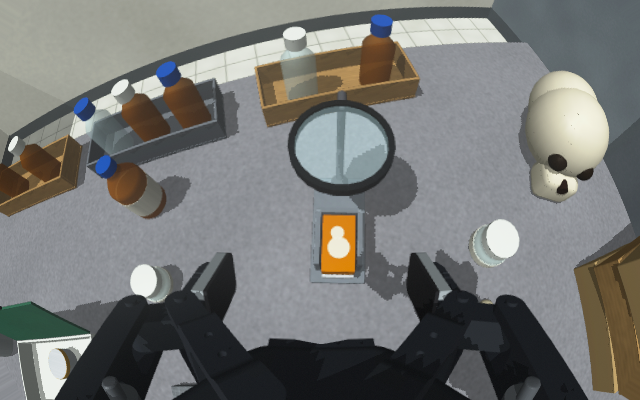

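The wrist view shows the level block at about (338,244), with the lens above it at (341,148). Joint 6 is near its lower limit at 11°, so the available tilt is limited. I'll fit a kinematic model to predict what is reachable.

```bash
python3 - <<'E'
from h import *
import itertools
from scipy.optimize import least_squares
s=state()
D=[(np.array([67.20039787, 27.37591701,  1.27968732, 89.17746967, -0.66014729,63.55781566, -4.76115832]),np.array([ 0.19272137, -0.64625201,  0.20913043]),np.array([-86.42663516,  89.89612017, 110.18035586])),
(s["joint_pos"],s["eef_pos"],s["tcp_rot"])]
import pickle; pickle.dump(D,open("fk.pkl","wb"))
Rz=lambda a:Rn.from_euler("z",a,degrees=True).as_matrix()
Ry=lambda a:Rn.from_euler("y",a,degrees=True).as_matrix()
def fk(q,p,sg):
    o1,d1,d3,a3,a4,d5,a6,d7,o7=p; s1,s3,s5,s7=sg
    T=Rz(s1*q[0]+o1*100); x=np.array([0,0,d1])
    T=T@Ry(q[1]); x=x+T@[0,0,d3]; T=T@Rz(s3*q[2]); x=x+T@[a3,0,0]; T=T@Ry(q[3]); x=x+T@[a4,0,d5]
    T=T@Rz(s5*q[4])@Ry(q[5]); x=x+T@[a6,0,d7]; T=T@Rz(s7*q[6]+o7*100)
    return T,x
# tool x = flange z ; map flange->tool: tool x=fz, tool y=fy, tool z=-fx
M=np.array([[0,0,-1],[0,1,0],[1,0,0]]).astype(float)
res=[]
for sg in itertools.product([1,-1],repeat=4):
  for o1 in [-1.4,0.4,2.2]:
   for o7 in [-1,0.5,2]:
    def f(p):
        r=[]
        for q,x,e in D:
            T,xx=fk(q,p,sg); R=Rn.from_euler("xyz",e,degrees=True).as_matrix()
            r+=list((xx-x)*10)+list(((T@M)-R).ravel()*2)
        return np.r_[r,(np.array(p)[1:8]-[.3,.35,0,0,.35,0,.25])*.02]
    o=least_squares(f,[o1,.3,.35,0,0,.35,0,.25,o7]); res.append((o.cost,sg,o.x.round(4)))
res.sort(key=lambda r:r[0])
for r in res[:8]: print(r)
E
```

```text
(np.float64(0.005053154809156641), (-1, -1, -1, -1), array([-3.6193,  2.9521, -1.7109,  1.2655,  1.0325,  0.9425,  0.0468,
       -0.7028, -2.7171]))
(np.float64(0.0050531548091566625), (-1, -1, -1, -1), array([-3.6193,  2.9521, -1.7109,  1.2655,  1.0325,  0.9425,  0.0468,
       -0.7028, -2.7171]))
(np.float64(0.005053154809156665), (-1, -1, -1, -1), array([-0.0193,  2.9521, -1.7109,  1.2655,  1.0325,  0.9425,  0.0468,
       -0.7028,  0.8829]))
(np.float64(0.005053154809156691), (-1, -1, -1, -1), array([-0.0193,  2.9521, -1.7109,  1.2655,  1.0325,  0.9425,  0.0468,
       -0.7028, -2.7171]))
(np.float64(0.005053154809156696), (-1, -1, -1, -1), array([-0.0193,  2.9521, -1.7109,  1.2655,  1.0325,  0.9425,  0.0468,
       -0.7028, -2.7171]))
(np.float64(0.005053154809156726), (-1, -1, -1, -1), array([-0.0193,  2.9521, -1.7109,  1.2655,  1.0325,  0.9425,  0.0468,
       -0.7028,  0.8829]))
(np.float64(0.00505315480915674), (-1, -1, -1, -1), array([-3.6193,  2.9521, -1.7109,  1.2655,  1.0325,  0.9425,  0.0468,
       -0.7028,  0.8829]))
(np.float64(0.0050531548091569), (-1, -1, -1, -1), array([-0.0193,  2.9521, -1.7109,  1.2655,  1.0325,  0.9425,  0.0468,
       -0.7028, -2.7171]))
```

```bash
cat > kin.py <<'E'
from h import *
import pickle
from scipy.optimize import least_squares
Rz=lambda a:Rn.from_euler("z",a,degrees=True).as_matrix()
Ry=lambda a:Rn.from_euler("y",a,degrees=True).as_matrix()
M=np.array([[0,0,-1],[0,1,0],[1,0,0]]).astype(float)
def fk(q,p):
    o1,o7,d1,d3,d5,d7,a,y=p
    T=Rz(-q[0]+o1*100); x=np.array([0,0,d1])
    T=T@Ry(q[1]); x=x+T@[0,y,d3]; T=T@Rz(-q[2]); x=x+T@[a,0,0]; T=T@Ry(q[3]); x=x+T@[-a,0,d5]
    T=T@Rz(-q[4])@Ry(q[5]); x=x+T@[0,0,d7]; T=T@Rz(-q[6]+o7*100)
    return T@M,x
E
python3 - <<'E'
from kin import *
D=pickle.load(open("fk.pkl","rb"))
for o7 in [-2.7,.88]:
    def f(p):
        r=[]
        for q,x,e in D:
            T,xx=fk(q,p); R=Rn.from_euler("xyz",e,degrees=True).as_matrix()
            r+=list((xx-x)*10)+list((T-R).ravel()*2)
        return np.r_[r,(np.array(p)[2:]-[.285,.42,.314,.35,0,0])*[.05,.05,.05,.05,.3,.3]]
    o=least_squares(f,[0,o7,.3,.35,.35,.25,0,0]);p=o.x;print(o.cost,p.round(4))
    for q,x,e in D:
        T,xx=fk(q,p); R=Rn.from_euler("xyz",e,degrees=True).as_matrix()
        print((xx-x).round(4),np.degrees(Rn.from_matrix(T.T@R).as_rotvec()).round(2))
E
```

```text
0.0002190432338402005 [-6.0000e-04 -2.7006e+00  2.8990e-01  5.3170e-01  4.7080e-01  3.4430e-01
  4.2000e-03 -6.1300e-02]
[0.0001 0.     0.    ] [-0.01 -0.    0.  ]
[-0. -0. -0.] [ 0.01 -0.   -0.04]
0.0002190432338402015 [-6.000e-04  8.994e-01  2.899e-01  5.317e-01  4.708e-01  3.443e-01
  4.200e-03 -6.130e-02]
[0.0001 0.     0.    ] [-0.01 -0.    0.  ]
[-0. -0. -0.] [ 0.01 -0.   -0.04]
```

```bash
cat >> kin.py <<'E'
P=np.array([0,.9,.2899,.5317,.4708,.3443,.0042,-.0613])
LO=np.array([-169.35,-19.33,-80.79,13.8,-78.32,9.67,-169.56]);HI=np.array([169.35,120.38,83.38,139.57,258.32,109.79,169.56])
def pose(tilt,yaw): # tool dir tilted by tilt deg from down towards azimuth yaw
    a,t=np.radians(yaw),np.radians(tilt); h=np.array([np.cos(a),np.sin(a),0])
    d=np.sin(t)*h+np.array([0,0,-np.cos(t)]); y=np.array([np.sin(a),-np.cos(a),0]); return np.c_[d,y,np.cross(d,y)]
def ik(x,R,q0s,m=1.0):
    out=[]
    for q0 in q0s:
        f=lambda q:np.r_[(fk(q,P)[1]-x)*20,(fk(q,P)[0]-R).ravel()*2]
        o=least_squares(f,np.clip(q0,LO+m+.1,HI-m-.1),bounds=(LO+m,HI-m),x_scale=50)
        if o.cost<1e-4: out.append(o.x)
    return out
E
python3 - <<'E'
from kin import *
q=state()["joint_pos"]; rng=np.random.default_rng(0)
h=np.array([.6077,-.2564,0]); sx=np.array([.9716,-.2368,0])
q0s=[q]+[q+rng.normal(0,25,7) for _ in range(10)]
for nm,off,z in [("grasp",.025,.068),("press0",-.012,.060),("press1",-.02,.042)]:
  for t in [25,30,35,38]:
    r=ik(h+sx*off+[0,0,z],pose(t,-13.7),q0s)
    print(nm,t,len(r),[x.round(0).tolist() for x in r[:3]])
E
```

```text
grasp 25 11 [[7.0, 28.0, 14.0, 117.0, -40.0, 14.0, -48.0], [8.0, 28.0, 13.0, 117.0, -36.0, 13.0, -52.0], [29.0, 30.0, -13.0, 114.0, 20.0, 13.0, -103.0]]
grasp 30 5 [[40.0, 32.0, -26.0, 116.0, 67.0, 11.0, -147.0], [40.0, 32.0, -26.0, 116.0, 67.0, 11.0, -147.0], [40.0, 32.0, -26.0, 116.0, 67.0, 11.0, -147.0]]
grasp 35 5 [[64.0, 46.0, -58.0, 117.0, 102.0, 30.0, -169.0], [64.0, 46.0, -58.0, 117.0, 102.0, 30.0, -169.0], [64.0, 46.0, -58.0, 117.0, 102.0, 30.0, -169.0]]
grasp 38 4 [[71.0, 57.0, -70.0, 118.0, 111.0, 41.0, -169.0], [71.0, 57.0, -70.0, 118.0, 111.0, 41.0, -169.0], [71.0, 57.0, -70.0, 118.0, 111.0, 41.0, -169.0]]
press0 25 11 [[8.0, 26.0, 13.0, 122.0, -47.0, 11.0, -40.0], [4.0, 26.0, 18.0, 122.0, -55.0, 12.0, -33.0], [43.0, 31.0, -30.0, 117.0, 53.0, 15.0, -132.0]]
press0 30 7 [[48.0, 33.0, -35.0, 120.0, 86.0, 14.0, -163.0], [44.0, 31.0, -30.0, 121.0, 84.0, 11.0, -163.0], [44.0, 31.0, -30.0, 121.0, 84.0, 11.0, -163.0]]
press0 35 5 [[71.0, 53.0, -68.0, 121.0, 107.0, 38.0, -169.0], [71.0, 53.0, -68.0, 121.0, 107.0, 38.0, -169.0], [71.0, 53.0, -68.0, 121.0, 107.0, 38.0, -169.0]]
press0 38 4 [[75.0, 61.0, -75.0, 123.0, 115.0, 47.0, -169.0], [75.0, 61.0, -75.0, 123.0, 115.0, 47.0, -169.0], [75.0, 61.0, -75.0, 123.0, 115.0, 47.0, -169.0]]
press1 25 11 [[5.0, 28.0, 17.0, 124.0, -67.0, 11.0, -21.0], [5.0, 28.0, 17.0, 124.0, -67.0, 11.0, -21.0], [43.0, 33.0, -30.0, 119.0, 62.0, 14.0, -141.0]]
press1 30 6 [[57.0, 39.0, -46.0, 121.0, 96.0, 22.0, -169.0], [57.0, 39.0, -46.0, 121.0, 96.0, 22.0, -169.0], [57.0, 39.0, -46.0, 121.0, 96.0, 22.0, -169.0]]
press1 35 5 [[73.0, 59.0, -71.0, 122.0, 111.0, 43.0, -169.0], [73.0, 59.0, -71.0, 122.0, 111.0, 43.0, -169.0], [73.0, 59.0, -71.0, 122.0, 111.0, 43.0, -169.0]]
press1 38 5 [[76.0, 66.0, -76.0, 124.0, 118.0, 50.0, -169.0], [76.0, 66.0, -76.0, 124.0, 118.0, 50.0, -169.0], [76.0, 66.0, -76.0, 124.0, 118.0, 50.0, -169.0]]
```

```bash
python3 - <<'E'
from kin import *
q=state()["joint_pos"]; rng=np.random.default_rng(0)
h=np.array([.6077,-.2564,0]); sx=np.array([.9716,-.2368,0])
F=np.diag([1,-1,-1.])
for fl in [0,1]:
  for nm,off,z in [("grasp",.025,.070),("press",-.02,.045)]:
   for t in [28,32,37]:
    q0s=[np.array([rng.uniform(-60,90),30,rng.uniform(-70,70),110,rng.uniform(-70,200),30,rng.uniform(-160,160)]) for _ in range(20)]
    r=ik(h+sx*off+[0,0,z],pose(t,-13.7)@(F if fl else np.eye(3)),q0s,3)
    r.sort(key=lambda x:np.min(np.r_[x-LO,HI-x]),reverse=True)
    print(fl,nm,t,len(r),[x.round(0).astype(int).tolist() for x in r[:3]])
E
```

```text
0 grasp 28 13 [[55, 39, -48, 113, 74, 25, -147], [55, 39, -47, 113, 74, 25, -147], [2, 28, 21, 120, -66, 13, -23]]
0 grasp 32 4 [[61, 44, -55, 115, 91, 28, -160], [61, 43, -54, 115, 91, 27, -160], [45, 33, -32, 117, 85, 13, -163]]
0 grasp 37 15 [[-14, 32, 41, 128, 240, 25, 27], [-5, 29, 30, 127, 234, 20, 35], [46, 34, -33, 120, 122, 14, 161]]
0 press 28 5 [[56, 39, -46, 119, 86, 22, -159], [49, 34, -37, 120, 83, 16, -160], [45, 33, -32, 120, 81, 13, -159]]
0 press 32 11 [[3, 28, 20, 129, 236, 14, 36], [4, 28, 18, 129, 234, 13, 38], [5, 28, 17, 129, 233, 13, 39]]
0 press 37 10 [[5, 29, 18, 132, 213, 20, 59], [15, 28, 5, 131, 199, 17, 75], [45, 33, -30, 127, 145, 17, 138]]
1 grasp 28 17 [[55, 39, -47, 113, 73, 24, 33], [52, 37, -43, 113, 70, 22, 35], [50, 36, -40, 113, 68, 20, 36]]
1 grasp 32 18 [[58, 41, -50, 115, 90, 24, 19], [58, 41, -50, 115, 89, 24, 19], [55, 39, -46, 116, 88, 21, 19]]
1 grasp 37 18 [[62, 44, -55, 119, 109, 27, 3], [61, 43, -53, 119, 109, 26, 2], [56, 39, -46, 119, 112, 21, -4]]
1 press 28 15 [[47, 33, -34, 120, 82, 14, 21], [46, 33, -33, 120, 81, 14, 21], [46, 33, -32, 120, 81, 13, 21]]
1 press 32 15 [[64, 44, -56, 121, 103, 28, 9], [63, 44, -55, 121, 103, 28, 9], [60, 41, -50, 122, 103, 24, 6]]
1 press 37 17 [[57, 39, -45, 125, 127, 22, -19], [55, 38, -42, 126, 130, 21, -23], [53, 37, -40, 126, 132, 20, -26]]
```

```bash
python3 - <<'E'
from h import *
c=get_calibration("wrist"); s=state()
print(np.abs(c["extrinsics"]-np.load("w1_ext.npy")).max())
for uv in [(321,214),(357,214),(356,274),(320,274)]: print(uv,atz("wrist",uv,.054,c).round(4))
# lens outer ellipse
print("lens",atz("wrist",(342,147),.162,c).round(4))
im=cv2.imread("pics/w1.png"); cv2.imwrite("pics/w1c.png",cv2.resize(im[80:300,260:430],None,fx=3.5,fy=2.7,interpolation=2))
cv2.imwrite("pics/w1c.png",cv2.resize(im[190:300,280:400],None,fx=5,fy=5,interpolation=2))
E
```

```text
0.006356335172891858
(321, 214) [ 0.6621 -0.2497  0.054 ]
(357, 214) [ 0.6509 -0.2928  0.054 ]
(356, 274) [ 0.5794 -0.2714  0.054 ]
(320, 274) [ 0.59   -0.2308  0.054 ]
lens [ 0.6846 -0.2798  0.162 ]
```

View pics/w1c.png

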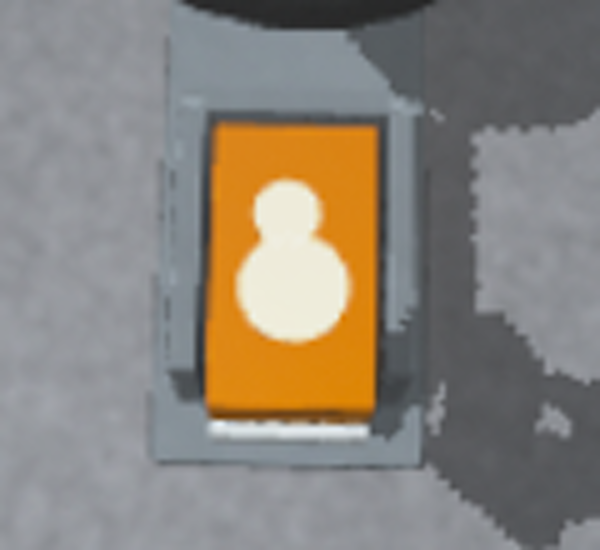

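```bash
python3 - <<'E'
from h import *
from scipy.optimize import least_squares
c=get_calibration("wrist"); c=dict(c); c["extrinsics"]=np.load("w1_ext.npy")
obs={"wrist":[(321.9,214.1),(355.8,214.2),(354.0,271.9),(321.0,271.5)],
"top":[(380+237/6-.42,120+372/6-.42),(380+325/6-.42,120+395/6-.42),(380+290/6-.42,120+533/6-.42),(380+205/6-.42,120+513/6-.42)]}
loc=np.array([(48,20),(48,-20),(-22,-20),(-22,20)])/1e3
ct=get_calibration("top")
def pts(p):
    R=np.array([[np.cos(p[2]),-np.sin(p[2])],[np.sin(p[2]),np.cos(p[2])]])
    return np.c_[(loc@R.T)+p[:2],np.full(4,.054)]
for use in [["wrist"],["top"],["wrist","top"]]:
    def f(p):
        r=[]
        for k in use:
            r+=[(proj(k,q,c if k=="wrist" else ct)-o)*(1 if k=="wrist" else .7) for q,o in zip(pts(p),obs[k])]
        return np.ravel(r)
    o=least_squares(f,[.608,-.256,-.24]);print(use,o.x.round(4),np.degrees(o.x[2]).round(1),f(o.x).round(1))
    p=o.x;print("lens pred",p[0]+.08*np.cos(p[2]),p[1]+.08*np.sin(p[2]))
print("lens w",atz("wrist",(342,147),.162,c).round(4))
s=state();print(s["eef_pos"],s["tcp_rot"],s["joint_pos"].round(1))
E
```

```text
['wrist'] [ 0.6052 -0.2556 -0.2768] -15.9 [ 0.4 -0.  -0.7  0.5  0.9 -0.1 -0.7 -0.4]
lens pred 0.6821376800944058 -0.2775026279616556
['top'] [ 0.6071 -0.2565 -0.2516] -14.4 [ 0.4  0.  -0.3 -0.3 -0.2  0.1  0.2  0.1]
lens pred 0.6845974822908941 -0.2763870745150605
['wrist', 'top'] [ 0.6053 -0.2557 -0.2748] -15.7 [ 0.4 -0.1 -0.7  0.3  1.  -0.2 -0.6 -0.5  0.5  0.4 -0.3  0.3 -0.5  0.7
 -0.1  0.4]
lens pred 0.6823398319425386 -0.2774131442037612
lens w [ 0.6791 -0.2777  0.162 ]
[ 0.58076379 -0.2353736   0.24050821] [-176.68358537   51.333982    -11.23301119] [ 23.    6.2  -4.2 125.3 -23.6  11.  -63.8]
```

```bash
cat >> kin.py <<'E'
H=np.array([.606,-.256,0]); YAW=-15.0
def st(x,z,y=0):
    a=np.radians(YAW); return H+np.array([np.cos(a)*x-np.sin(a)*y,np.sin(a)*x+np.cos(a)*y,z])
def delta(x,R,rows=1):
    s=state(); R0=Rn.from_euler("xyz",s["tcp_rot"],degrees=True).as_matrix()
    rv=Rn.from_matrix(R@R0.T).as_rotvec(); dx=x-s["eef_pos"]
    print("rv",rv.round(4),np.linalg.norm(rv).round(3),"dx",dx.round(4),"| per row",(rv/rows).round(4),(dx/rows).round(4))
E
python3 - <<'E'
from kin import *
delta(st(-.026,.10),pose(15,YAW),4)
E
```

```text
rv [ 0.0681  0.4081 -0.0128] 0.414 dx [ 1.000e-04 -1.390e-02 -1.405e-01] | per row [ 0.017   0.102  -0.0032] [ 0.     -0.0035 -0.0351]
```

Request:
arm_command([
  [0.017,0.102,-0.003,0,-0.004,0,0.0],
  [0.017,0.102,-0.003,0,-0.004,-0.01,0.0],
  [0.017,0.102,-0.003,0,-0.003,-0.03,0.0],
  [0.017,0.102,-0.003,0,-0.003,-0.03,0.0],
  [0,0,0,0,0,-0.03,0],
  [0,0,0,0,0,-0.03,0],
  [0,0,0,0,0,0,0],
  [0,0,0,0,0,0,0],
])

```text
time: 4.35
eef_pos: [0.5866, -0.2624, 0.1222]
tcp_rot: [177.7, 74.3, -18.1]
force: [0.1, 0.3, 1.2]
width: 0.001
```

```bash
python3 - <<'E'
from kin import *
c=get_calibration("wrist");im=capture("wrist"); s=state(); print(s["eef_pos"],s["tcp_rot"],s["joint_pos"].round(1),s["force"])
D=pickle.load(open("fk.pkl","rb"));D.append((s["joint_pos"],s["eef_pos"],s["tcp_rot"]));pickle.dump(D,open("fk.pkl","wb"))
print(fk(s["joint_pos"],P)[1]-s["eef_pos"])
np.save("w2_ext.npy",c["extrinsics"])
cv2.imwrite("pics/w2.png",im[:,:,::-1])
delta(st(-.026,.06),pose(15,YAW),1)
E
```

```text
[ 0.58635968 -0.26239577  0.12227068] [177.65064798  74.34916232 -18.10911784] [ 12.4  22.6   7.7 112.2  -6.5  29.9 -81.4] [-0.36103079 -0.14782351  0.73850215]
[ 0.00457503 -0.00080466 -0.00174337]
rv [0.0136 0.0078 0.0147] 0.022 dx [-0.0055  0.0131 -0.0623] | per row [0.0136 0.0078 0.0147] [-0.0055  0.0131 -0.0623]
```

View pics/w2.png

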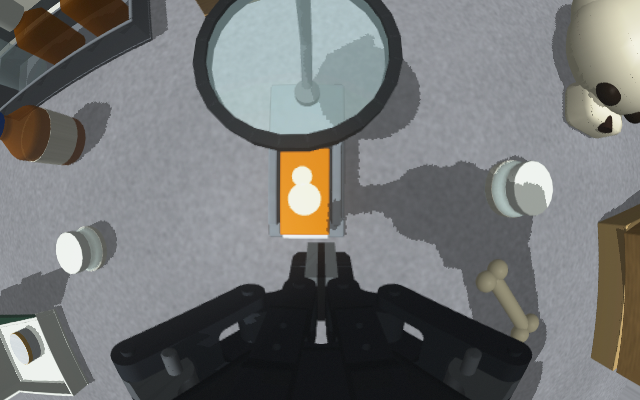

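```bash
python3 - <<'E'
import cv2
im=cv2.imread("pics/w2.png"); cv2.imwrite("pics/w2c.png",cv2.resize(im[140:260,250:370],None,fx=5,fy=5,interpolation=2))
E
```

```text
(no output)
```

View pics/w2c.png

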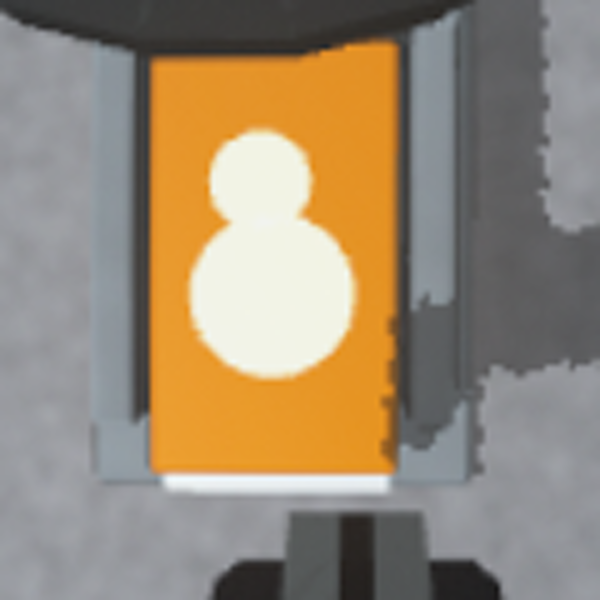

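```bash
python3 - <<'E'
from kin import *
c=dict(get_calibration("wrist")); c["extrinsics"]=np.load("w2_ext.npy")
k=lambda u,v: atz("wrist",(250+u/5-.4,140+v/5-.4),.054,c)
A,B,C,D=k(151,473),k(397,470),k(149,60),k(399,42)
print(A,B,np.linalg.norm(A-B)); 
for u,v in [(A,C),(B,D)]: print(np.degrees(np.arctan2(v[1]-u[1],v[0]-u[0])))
w=B-A; print("yaw from near edge",np.degrees(np.arctan2(w[1],w[0]))+90)
m=(A+B)/2
for yaw in [-15,-16]:
    a=np.radians(yaw); print("hinge",m[:2]+.022*np.array([np.cos(a),np.sin(a)]))
print("lens",atz("wrist",(298,72),.162,c))
E
```

```text
[ 0.58994861 -0.2309658   0.054     ] [ 0.57972665 -0.26906945  0.054     ] 0.0394509375611277
-15.570952637731477
-16.126716391086955
yaw from near edge -15.016997360915752
hinge [ 0.606088   -0.25571165]
hinge [ 0.60598539 -0.25608165]
lens [ 0.66993474 -0.2754346   0.162     ]
```

Request:
arm_command([
  [0.014,0.008,0.015,-0.006,0.013,0,0.0],
  [0,0,0,0,0,-0.03,0],
  [0,0,0,0,0,-0.03,0],
  [0,0,0,0,0,0,0],
  [0,0,0,0,0,0,0],
])

```text
time: 4.9
eef_pos: [0.5846, -0.2487, 0.0722]
tcp_rot: [-179.3, 74.2, -14.2]
force: [0.0, -0.3, 0.3]
width: 0.001
```

```bash
sed -i 's/^H=.*/H=np.array([.606,-.256,0]); YAW=-15.5/' kin.py; python3 - <<'E'
from kin import *
delta(st(-.026,.053),pose(15,YAW),1); s=state(); print(s["eef_pos"],s["force"],s["joint_pos"].round(0))
E
```

```text
rv [ 0.0005  0.0141 -0.0111] 0.018 dx [-0.0036 -0.0003 -0.0192] | per row [ 0.0005  0.0141 -0.0111] [-0.0036 -0.0003 -0.0192]
[ 0.58458078 -0.24871331  0.07221144] [ 0.03329795 -0.26798311  0.26008617] [ 14.  26.   5. 115.  -9.  23. -79.]
```

Request:
arm_command([
  [0,0.014,-0.011,-0.0036,0,-0.01,0],
  [0,0,0,0,0,-0.006,0],
  [0,0,0,0,0,-0.003,0],
  [0,0,0,0,0,0,0],
])

```text
time: 5.3
eef_pos: [0.5834, -0.2491, 0.0571]
tcp_rot: [179.8, 74.7, -15.7]
force: [0.1, 0.2, -0.1]
width: 0.002
```

Request:
arm_command([
  [0,0,0,-0.002,0.0005,-0.003,0],
  [0,0,0,-0.002,0.0005,-0.003,0],
  [0,0,0,0,0,0,0],
])

```text
time: 5.6
eef_pos: [0.5793, -0.2482, 0.0509]
tcp_rot: [179.8, 74.6, -15.7]
force: [-0.1, 0.2, -0.1]
width: 0.002
```

Request:
arm_command([
  [0,0,0,-0.001,0.0003,-0.003,0],
  [0,0,0,-0.001,0.0003,-0.003,0],
  [0,0,0,0,0,0,0],
])

```text
time: 5.9
eef_pos: [0.5769, -0.2476, 0.0444]
tcp_rot: [179.8, 74.6, -15.7]
force: [-0.9, -0.0, -0.3]
width: 0.002
```

```bash
python3 - <<'E'
from kin import *
s=state(); print(s["eef_pos"],s["force"],s["moment"]);im=capture("wrist")
cv2.imwrite("pics/w3.png",cv2.resize(im[100:300,220:420,::-1],None,fx=3,fy=3,interpolation=2))
E
```

```text
[ 0.57694962 -0.24759843  0.04438557] [-0.89259585 -0.01079921 -0.34775464] [0.09930703 0.24045233 0.05179029]
```

View pics/w3.png

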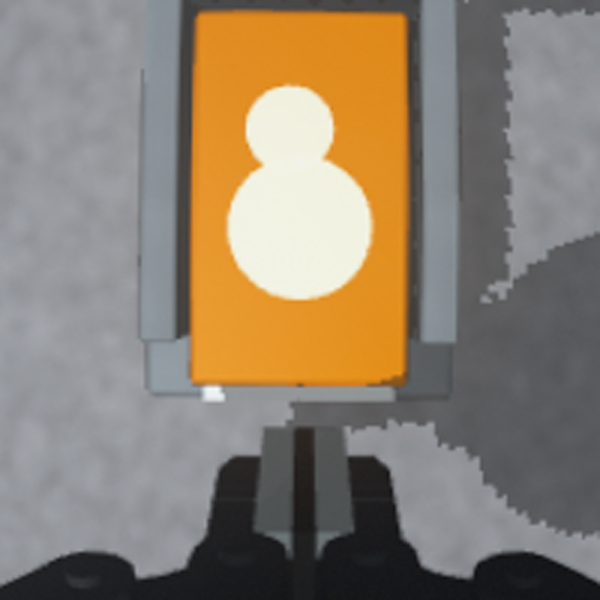

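```bash
python3 - <<'E'
from kin import *
s=state();c=get_calibration("wrist");R=Rn.from_euler("xyz",s["tcp_rot"],degrees=True).as_matrix()
for v in [(0,0,0),(0,0,-.011),(0,0,.011),(-.02,0,-.011),(-.02,0,.011),(0,.01,0)]:
    p=proj("wrist",s["eef_pos"]+R@np.array(v),c); print(v,p.round(1),((p-[220,100])*3).round(0))
for x,z,y in [(-.022,.054,0),(-.022,.054,.02),(-.022,.054,-.02),(-.022,.03,.02)]:
    p=proj("wrist",st(x,z,y),c); print("blk",(x,z,y),((p-[220,100])*3).round(0))
E
```

```text
(0, 0, 0) [319.2 239.7] [298. 419.]
(0, 0, -0.011) [319.2 221.9] [298. 366.]
(0, 0, 0.011) [319.3 256.7] [298. 470.]
(-0.02, 0, -0.011) [319.  235.8] [297. 407.]
(-0.02, 0, 0.011) [319.1 273.5] [297. 520.]
(0, 0.01, 0) [336.5 239.7] [349. 419.]
blk (-0.022, 0.054, 0) [299. 383.]
blk (-0.022, 0.054, 0.02) [190. 383.]
blk (-0.022, 0.054, -0.02) [409. 383.]
blk (-0.022, 0.03, 0.02) [204. 370.]
```

```bash
python3 - <<'E'
from kin import *
im=capture("scene");s=state();R=Rn.from_euler("xyz",s["tcp_rot"],degrees=True).as_matrix()
u0,v0,w,hh=205,130,110,85
a=cv2.resize(np.ascontiguousarray(im[v0:v0+hh,u0:u0+w,::-1]),None,fx=7,fy=7,interpolation=2)
for v,col in [((0,0,0),(0,0,255)),((0,0,-.011),(0,255,0)),((0,0,.011),(255,0,0))]:
    p=proj("scene",s["eef_pos"]+R@np.array(v)); cv2.circle(a,tuple(((p-[u0,v0]+.5)*7).astype(int)),4,col,-1)
for x,z,y in [(-.022,.054,.02),(.048,.054,.02),(-.022,.054,-.02)]:
    p=proj("scene",st(x,z,y)); cv2.circle(a,tuple(((p-[u0,v0]+.5)*7).astype(int)),4,(255,255,0),-1)
cv2.imwrite("pics/s1.png",a)
E
```

```text
(no output)
```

View pics/s1.png

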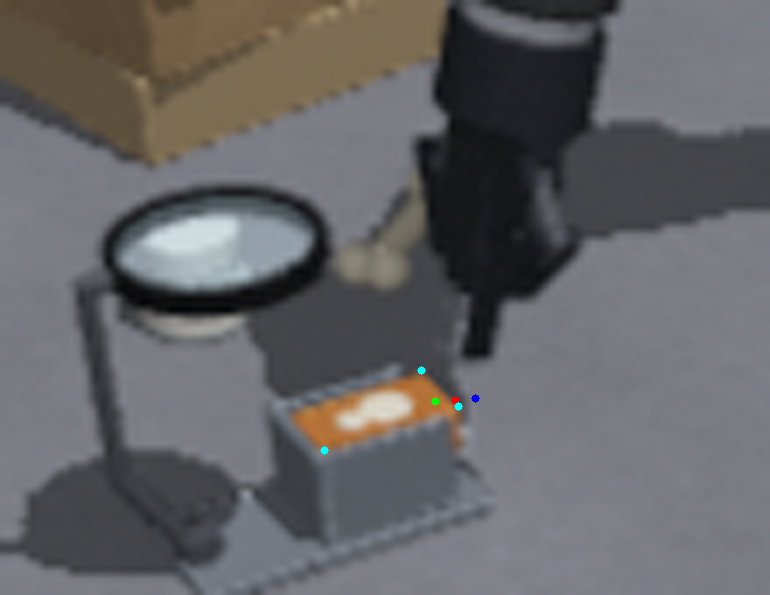

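```bash
python3 - <<'E'
from kin import *
s=state();R=Rn.from_euler("xyz",s["tcp_rot"],degrees=True).as_matrix()
o1,d1=ray("wrist",(321,242.7));o2,d2=ray("scene",(272.8,180.5))
A=np.c_[d1,-d2];t=np.linalg.lstsq(A,o2-o1,rcond=None)[0]
p,q=o1+t[0]*d1,o2+t[1]*d2
print(p,q,"tool frame",R.T@(p-s["eef_pos"]),R.T@(q-s["eef_pos"]))
print(s["eef_pos"],fk(s["joint_pos"],P)[1])
print(atz("scene",(205+455/7-.5,130+435/7-.5),.03))
E
```

```text
[ 0.5784828  -0.24905548  0.06515036] [ 0.56700162 -0.24089832  0.0672198 ] tool frame [-0.01922356  0.00102817 -0.00680931] [-0.02474009 -0.00375551  0.0054105 ]
[ 0.57734765 -0.24768929  0.04480793] [ 0.5802417  -0.2479443   0.04302744]
[ 0.58390904 -0.24273316  0.03      ]
```

The pictures from both cameras put the shut fingertips about 20 mm behind the reported TCP, and there has been no contact so far. I'll shift forward and find contact by force.

Request:
arm_command([
  [0,0,0,0.0087,-0.0024,0,0],
  [0,0,0,0,0,-0.004,0],
  [0,0,0,0,0,-0.002,0],
  [0,0,0,0,0,0,0],
])

```text
time: 6.4
eef_pos: [0.5877, -0.2505, 0.0387]
tcp_rot: [179.8, 74.5, -15.7]
force: [0.5, 0.9, 0.8]
width: -0.001
```

Request:
arm_command([
  [0,0,0,0,0,-0.002,0],
  [0,0,0,0,0,0,0],
])

```text
time: 6.6
eef_pos: [0.5875, -0.2504, 0.0363]
tcp_rot: [179.8, 74.6, -15.7]
force: [-0.4, 0.1, -1.0]
width: -0.002
```

Request:
arm_command([
  [0,0,0,0,0,-0.002,0],
  [0,0,0,0,0,0,0],
])

```text
time: 6.8
eef_pos: [0.5873, -0.2504, 0.0341]
tcp_rot: [179.8, 74.6, -15.7]
force: [-0.4, -0.5, 0.2]
width: 0.002
```

Request:
arm_command([
  [0,0,0,0,0,-0.002,0],
  [0,0,0,0,0,0,0],
])

```text
time: 7.0
eef_pos: [0.5873, -0.2505, 0.0323]
tcp_rot: [179.8, 74.5, -15.7]
force: [-1.1, 0.2, 0.8]
width: -0.001
```

```bash
python3 - <<'E'
from kin import *
s=state(); print(s["eef_pos"],s["force"],s["moment"]);im=capture("wrist")
a=cv2.resize(im[100:300,220:420,::-1],None,fx=2.5,fy=2.5,interpolation=2)
im=capture("scene");b=cv2.resize(im[130:215,205:265+25,::-1],None,fx=3.5,fy=500/85,interpolation=2)
b=cv2.resize(np.ascontiguousarray(im[145:205,230:290,::-1]),(300,300),interpolation=2); b=cv2.copyMakeBorder(b,0,200,0,0,0)
cv2.imwrite("pics/w4.png",np.hstack([a,b]))
E
```

```text
[ 0.58730672 -0.25050855  0.03228503] [-1.14083545  0.15033841  0.75605985] [ 0.16040135  0.45531234 -0.02148581]
```

View pics/w4.png

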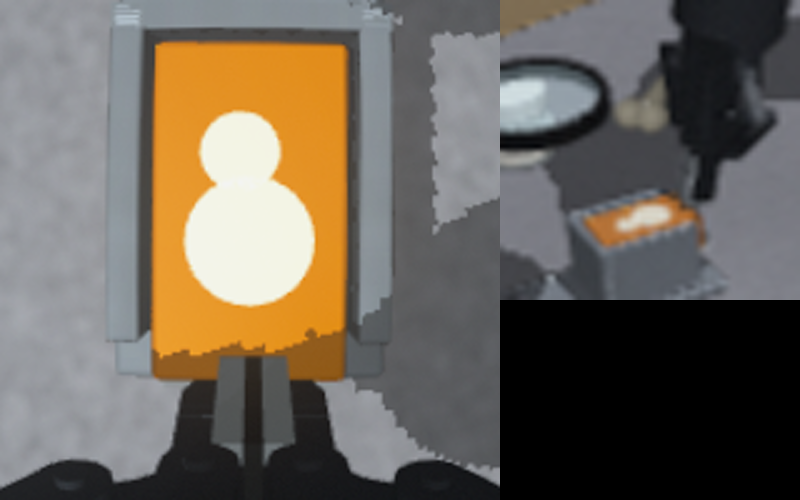

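Request:
arm_command([
  [0,0,0,-0.001,0,-0.003,0],
  [0,0,0,0,0,0,0],
])

```text
time: 7.3
eef_pos: [0.5854, -0.2501, 0.0296]
tcp_rot: [179.9, 74.6, -15.6]
force: [0.1, 0.2, 0.1]
width: 0.002
```

Request:
arm_command([
  [0,0,0,-0.001,0,-0.003,0],
  [0,0,0,0,0,0,0],
])

```text
time: 7.5
eef_pos: [0.5835, -0.2496, 0.0266]
tcp_rot: [-180.0, 74.7, -15.5]
force: [-0.4, 0.9, 0.2]
width: 0.001
```

Request:
arm_command([
  [0,0,0,-0.001,0,-0.003,0],
  [0,0,0,0,0,0,0],
])

```text
time: 7.7
eef_pos: [0.5816, -0.2491, 0.0234]
tcp_rot: [-179.9, 74.8, -15.4]
force: [-1.3, 0.3, 0.6]
width: -0.002
```

```bash
cat > look.py <<'E'
from kin import *
import sys
s=state(); print(s["time"],s["eef_pos"].round(4),s["tcp_rot"].round(1),s["force"].round(2),s["moment"].round(2),s["width"].round(3));im=capture("wrist")
a=cv2.resize(im[100:300,220:420,::-1],None,fx=2.5,fy=2.5,interpolation=2)
im=capture("scene")
b=cv2.resize(np.ascontiguousarray(im[145:205,230:290,::-1]),(300,300),interpolation=2); b=cv2.copyMakeBorder(b,0,200,0,0,0)
cv2.imwrite(f"pics/{sys.argv[1]}.png",np.hstack([a,b]))
E
python3 look.py w5
```

```text
Traceback (most recent call last):
  File "look.py", line 3, in <module>
    s=state(); print(s["time"],s["eef_pos"].round(4),s["tcp_rot"].round(1),s["force"].round(2),s["moment"].round(2),s["width"].round(3));im=capture("wrist")
                                                                                                                    ^^^^^^^^^^^^^^^^
AttributeError: 'float' object has no attribute 'round'
```

```bash
sed -i 's/s\["width"\].round(3)/round(s["width"],3)/' look.py
python3 look.py w5
```

```text
7.7 [ 0.5816 -0.2491  0.0234] [-179.9   74.8  -15.4] [-1.25  0.31  0.6 ] [0.1  0.4  0.03] -0.002
```

View pics/w5.png

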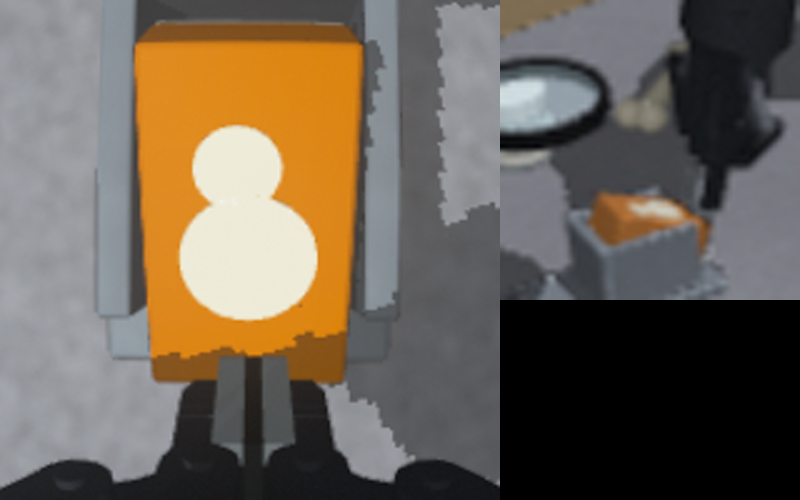

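Request:
arm_command([
  [0,0,0,-0.001,0,-0.003,0],
  [0,0,0,-0.001,0,-0.003,0],
  [0,0,0,0,0,0,0],
])

```text
time: 8.1
eef_pos: [0.5794, -0.2486, 0.0176]
tcp_rot: [-179.8, 74.8, -15.2]
force: [-1.9, 0.1, 4.7]
width: -0.0
```

```bash
python3 look.py w6
```

```text
8.1 [ 0.5794 -0.2486  0.0176] [-179.8   74.8  -15.2] [-1.87  0.11  4.74] [0.24 0.52 0.02] -0.0
```

View pics/w6.png

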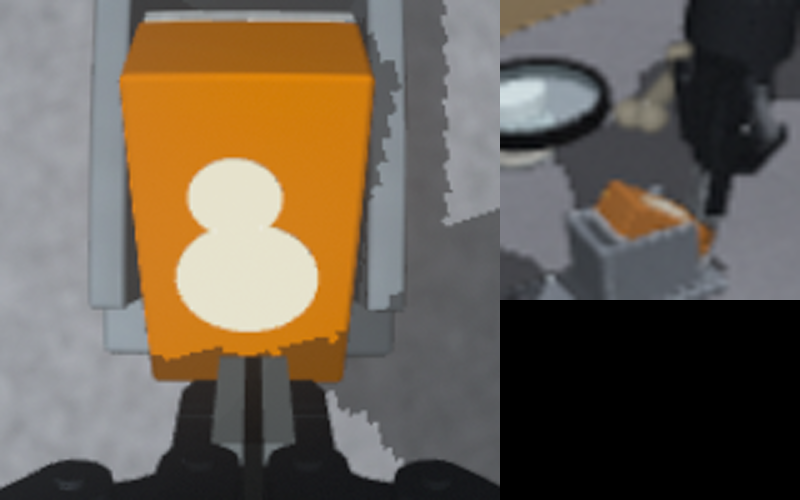

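```bash
cat > theta.py <<'E'
from kin import *
def bp(a,y,h,th): # block local -> world
    c,s=np.cos(th),np.sin(th); return st(a*c-h*s,.03+a*s+h*c,y)
def fit(obs,c): # obs list of (a,y,h,u,v)
    f=lambda p:np.ravel([proj("wrist",bp(a+p[1],y+p[2],h,p[0]),c)-(u,v) for a,y,h,u,v in obs])
    o=least_squares(f,[.4,0,0]); return o.x,f(o.x)
E
python3 - <<'E'
from theta import *
c=get_calibration("wrist"); k=lambda u,v:(220+u/2.5-.3,100+v/2.5-.3)
obs=[(.048,.02,.024)+k(121,74),(.048,-.02,.024)+k(373,76),(.048,.02,0)+k(140,21),(.048,-.02,0)+k(354,24),(-.022,.02,.024)+k(153,379),(-.022,-.02,.024)+k(344,379)]
x,r=fit(obs,c);print(x.round(4),r.round(1))
E
```

```text
[ 6.43e-01 -2.00e-04  1.00e-04] [-1.4  0.5  1.2 -0.4 -1.  -0.4  1.5 -1.7 -0.   1.9 -0.2  2. ]
```

Request:
arm_command([
  [0,0,0,-0.003,0.001,0.015,0],
  [0,0,0,-0.003,0.001,0.03,0],
  [0,0,0,0,0,0.035,0.06],
  [-0.025,-0.093,0,0,0,0,0.06],
  [-0.025,-0.093,0,0,0,0,0.06],
  [0,0,0,0,0,0,0.06],
])

```text
time: 8.8
eef_pos: [0.5742, -0.2469, 0.1056]
tcp_rot: [-179.8, 63.3, -15.2]
force: [-0.7, 0.3, -0.2]
width: 0.681
```

```bash
python3 - <<'E'
from theta import *
s=state();c=get_calibration("wrist");im=capture("wrist");print(s["time"],s["eef_pos"],s["tcp_rot"],s["joint_pos"].round(1),s["width"]*.0854)
cv2.imwrite("pics/w7.png",im[:,:,::-1]);np.save("w7_ext.npy",c["extrinsics"])
d=pose(26,YAW)[:,0]; tip=bp(.035,0,.016,.643)
print("tip",tip); 
delta(tip+(.026-.05)*d,pose(26,YAW),2); delta(tip+(.026)*d,pose(26,YAW),2)
rng=np.random.default_rng(0)
for t in [24,26,28]: print(t,[q.round(0) for q in ik(tip+.026*pose(t,YAW)[:,0],pose(t,YAW),[s["joint_pos"]]+[s["joint_pos"]+rng.normal(0,8,7) for _ in range(3)])])
E
```

```text
8.8 [ 0.57416737 -0.24692609  0.10559742] [-179.76270459   63.33037212  -15.23208491] [ 16.8  20.    1.9 123.5 -11.7  10.1 -76. ] 0.058185839576089984
tip [ 0.62374712 -0.26092171  0.06379078]
rv [ 0.0031  0.0153 -0.0008] 0.016 dx [ 0.0368 -0.0102 -0.0216] | per row [ 0.0015  0.0077 -0.0004] [ 0.0184 -0.0051 -0.0108]
rv [ 0.0031  0.0153 -0.0008] 0.016 dx [ 0.058  -0.0161 -0.0666] | per row [ 0.0015  0.0077 -0.0004] [ 0.029  -0.008  -0.0333]
24 [array([ 11.,  31.,   8., 116., -29.,  11., -61.]), array([ 11.,  31.,   9., 116., -29.,  11., -60.]), array([  24.,   32.,   -7.,  114.,   14.,   11., -101.]), array([ 11.,  31.,   8., 116., -29.,  11., -61.])]
26 [array([  5.,  31.,  17., 118., -60.,  11., -31.]), array([  5.,  31.,  17., 118., -60.,  11., -31.]), array([  32.,   33.,  -17.,  114.,   46.,   11., -130.]), array([  5.,  31.,  17., 118., -60.,  11., -31.])]
28 [array([  3.,  31.,  19., 120., -77.,  11., -14.]), array([  36.,   34.,  -22.,  115.,   66.,   11., -149.]), array([  36.,   34.,  -22.,  115.,   66.,   11., -148.]), array([  3.,  31.,  19., 120., -77.,  11., -14.])]
```

View pics/w7.png

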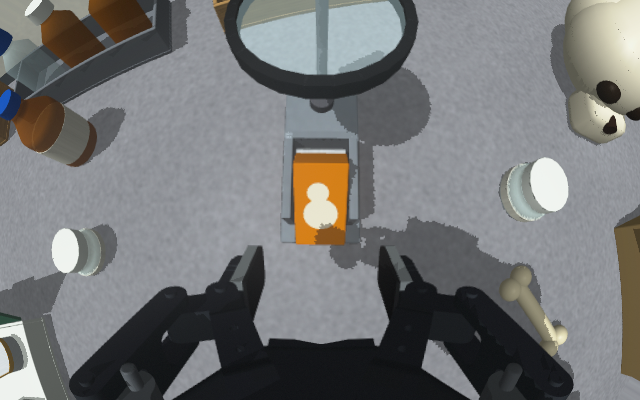

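```bash
cat > g.py <<'E'
from theta import *
import sys
T=float(sys.argv[1]); back=float(sys.argv[2]); n=int(sys.argv[3])
d=pose(T,YAW)[:,0]; tip=bp(.033,0,.017,.643)
s=state(); print(s["joint_pos"].round(1))
delta(tip+(.026-back)*d,pose(T,YAW),n)
E
python3 g.py 24 .05 2
```

```text
[ 16.7  20.    1.9 123.3 -11.7  10.  -76.1]
rv [ 0.0124  0.0489 -0.0008] 0.05 dx [ 0.0355 -0.0098 -0.0217] | per row [ 0.0062  0.0245 -0.0004] [ 0.0177 -0.0049 -0.0108]
```

Request:
arm_command([
  [0.012,0.049,0,0,0,0.0,0.06],
  [0,0,0,0.018,-0.005,-0.01,0.06],
  [0,0,0,0.018,-0.005,-0.011,0.06],
  [0,0,0,0,0,0,0.06],
])

```text
time: 9.25
eef_pos: [0.6189, -0.2605, 0.0908]
tcp_rot: [179.7, 65.6, -15.8]
force: [-0.1, -0.7, 0.1]
width: 0.701
```

```bash
python3 g.py 24 .05 1;python3 - <<'E'
from theta import *
c=get_calibration("wrist");s=state();im=capture("wrist")
a=np.ascontiguousarray(im[:,:,::-1]);R=Rn.from_euler("xyz",s["tcp_rot"],degrees=True).as_matrix()
for t in [0,-.02,-.026,-.03]:
    for z in [-.011,.011]:
        for y in [-.029,.029]:
            p=proj("wrist",s["eef_pos"]+R@np.array([t,y,z]),c); cv2.circle(a,tuple(p.astype(int)),1,(0,0,255) if z<0 else (255,0,0),-1)
cv2.imwrite("pics/w8.png",cv2.resize(a[100:350,160:480],None,fx=2.4,fy=2.4,interpolation=2))
E
```

```text
[ 14.6  25.2   4.3 116.4 -11.1  14.3 -77.3]
rv [0.0039 0.0058 0.0002] 0.007 dx [-0.0067  0.0028 -0.0055] | per row [0.0039 0.0058 0.0002] [-0.0067  0.0028 -0.0055]
```

View pics/w8.png

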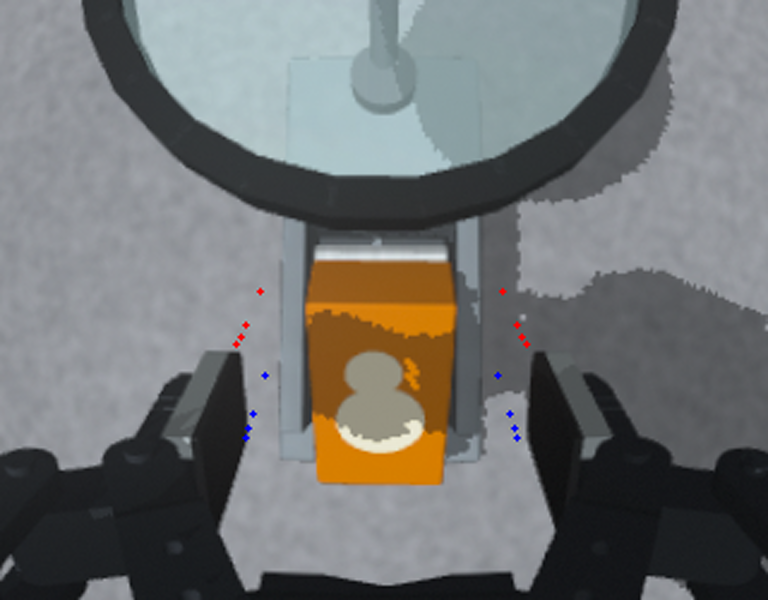

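```bash
sed -i 's/\.026-back/.029-back/' g.py; python3 g.py 24 .03 1; python3 g.py 24 0 1
```

```text
[ 14.6  25.1   4.3 116.5 -11.1  14.3 -77.3]
rv [0.0037 0.0054 0.0006] 0.007 dx [ 0.0034  0.0002 -0.0268] | per row [0.0037 0.0054 0.0006] [ 0.0034  0.0002 -0.0268]
[ 14.6  25.1   4.3 116.5 -11.1  14.3 -77.3]
rv [0.0037 0.0054 0.0006] 0.007 dx [ 0.0151 -0.003  -0.0542] | per row [0.0037 0.0054 0.0006] [ 0.0151 -0.003  -0.0542]
```

Request:
arm_command([
  [0.004,0.005,0,0.0015,0,-0.013,0.06],
  [0,0,0,0.0015,0,-0.013,0.06],
  [0,0,0,0,0,0,0.06],
])

```text
time: 9.6
eef_pos: [0.6206, -0.2605, 0.0642]
tcp_rot: [-180.0, 66.0, -15.5]
force: [-0.8, -0.3, -0.3]
width: 0.704
```

```bash
python3 g.py 24 .03 1; python3 g.py 24 0 1
```

```text
[ 15.6  27.9   3.  116.6 -11.8  11.8 -76.6]
rv [0.     0.0004 0.0007] 0.001 dx [0.0007 0.0003 0.0001] | per row [0.     0.0004 0.0007] [0.0007 0.0003 0.0001]
[ 15.6  27.9   3.  116.6 -11.8  11.8 -76.6]
rv [0.     0.0004 0.0007] 0.001 dx [ 0.0124 -0.003  -0.0273] | per row [0.     0.0004 0.0007] [ 0.0124 -0.003  -0.0273]
```

Position is spot on. I'll continue down the approach line while watching joint 6.

Request:
arm_command([
  [0,0,0,0.004,-0.001,-0.009,0.06],
  [0,0,0,0.004,-0.001,-0.009,0.06],
  [0,0,0,0,0,0,0.06],
])

```text
time: 9.9
eef_pos: [0.6282, -0.2626, 0.0441]
tcp_rot: [-180.0, 66.1, -15.5]
force: [-0.5, 0.5, -1.0]
width: 0.705
```

```bash
python3 g.py 24 0 1;  python3 - <<'E'
from theta import *
s=state();print(s["force"],s["moment"])
im=capture("wrist");a=np.ascontiguousarray(im[:,:,::-1])
cv2.imwrite("pics/w9.png",cv2.resize(a[100:350,160:480],None,fx=2.4,fy=2.4,interpolation=2))
E
```

```text
[ 16.   30.4   2.4 115.9 -12.6  10.1 -75.8]
rv [-0.0005 -0.0008  0.0012] 0.002 dx [ 0.0048 -0.0008 -0.0072] | per row [-0.0005 -0.0008  0.0012] [ 0.0048 -0.0008 -0.0072]
[-0.51830954  0.46254674 -0.99264511] [ 0.08523208  0.40360695 -0.02915206]
```

View pics/w9.png

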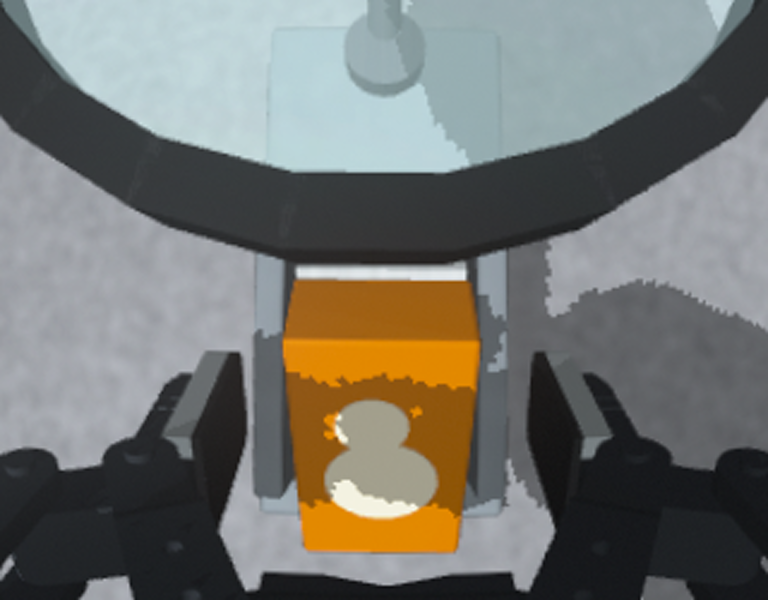

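```bash
python3 g.py 22 0 2
```

```text
[ 16.   30.3   2.5 115.9 -12.6  10.1 -75.8]
rv [0.009  0.0331 0.0013] 0.034 dx [ 0.004  -0.0004 -0.0081] | per row [0.0045 0.0165 0.0007] [ 0.002  -0.0002 -0.0041]
```

Request:
arm_command([
  [0.0045,0.0165,0.001,0.002,-0.0002,-0.004,0.06],
  [0.0045,0.0165,0.001,0.002,-0.0002,-0.004,0.06],
  [0,0,0,0,0,0,0.06],
])

```text
time: 10.25
eef_pos: [0.6328, -0.2634, 0.0366]
tcp_rot: [180.0, 68.1, -15.5]
force: [-0.1, -0.4, 0.3]
width: 0.698
```

```bash
python3 g.py 22 0 1;  python3 - <<'E'
from theta import *
s=state();print(s["force"],s["moment"])
im=capture("wrist");a=np.ascontiguousarray(im[:,:,::-1])
cv2.imwrite("pics/w10.png",cv2.resize(a[100:350,160:480],None,fx=2.4,fy=2.4,interpolation=2))
E
```

```text
[ 15.1  31.7   3.6 113.8 -12.3  12.9 -76.3]
rv [-0.0005 -0.0018 -0.0006] 0.002 dx [-0.0007  0.0002 -0.0001] | per row [-0.0005 -0.0018 -0.0006] [-0.0007  0.0002 -0.0001]
[-0.12398434 -0.44276382  0.32976583] [0.14139802 0.33538139 0.04440699]
```

View pics/w10.png

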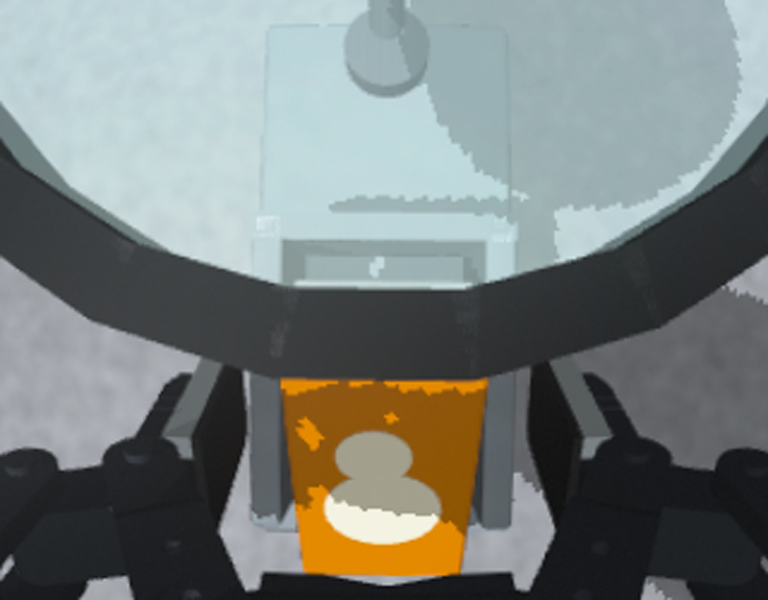

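Request:
arm_command([
  [0,0,0,0,0,0,0.05],
  [0,0,0,0,0,0,0.045],
  [0,0,0,0,0,0,0.042],
  [0,0,0,0,0,0,0.03],
  [0,0,0,0,0,0,0.03],
  [0,0,0,0,0,0,0.03],
  [0,0,0,0,0,0,0.03],
  [0,0,0,0,0,0,0.03],
])

```text
time: 11.1
eef_pos: [0.6332, -0.2636, 0.0383]
tcp_rot: [180.0, 67.9, -15.5]
force: [-0.7, 0.6, 1.8]
width: 0.449
```

```bash
python3 g.py 22 0 1;  python3 - <<'E'
from theta import *
s=state();print(s["force"],s["moment"],s["width"]*85.4)
im=capture("wrist");a=np.ascontiguousarray(im[:,:,::-1])
cv2.imwrite("pics/w11.png",cv2.resize(a[100:350,160:480],None,fx=2.4,fy=2.4,interpolation=2))
E
```

```text
[ 15.1  31.6   3.6 113.9 -12.3  12.8 -76.3]
rv [ 0.0004  0.0008 -0.0005] 0.001 dx [-0.0011  0.0004 -0.0018] | per row [ 0.0004  0.0008 -0.0005] [-0.0011  0.0004 -0.0018]
[-0.74866273  0.61601554  1.8459966 ] [0.16438313 0.42401062 0.0209364 ] 38.36750236336954
```

View pics/w11.png

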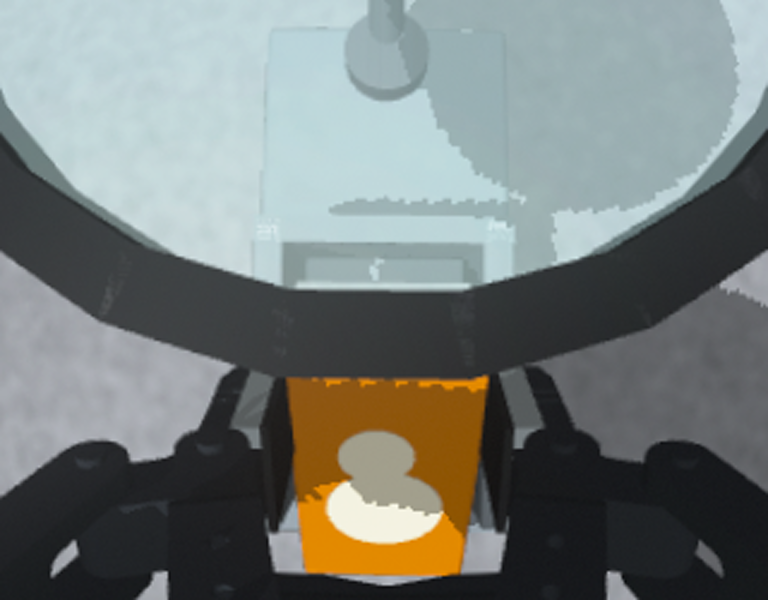

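Request:
arm_command([
  [0,0,0,-0.0029,0.0008,0.004,0.03],
  [0,0,0,-0.0058,0.0016,0.008,0.03],
  [0,0,0,-0.0058,0.0016,0.008,0.03],
  [0,0,0,-0.0058,0.0016,0.008,0.03],
  [0,0,0,0,0,0,0.03],
])

```text
time: 11.65
eef_pos: [0.6096, -0.2573, 0.0677]
tcp_rot: [-180.0, 68.1, -15.5]
force: [0.2, -0.8, -0.8]
width: 0.453
```

```bash
cat > look2.py <<'E'
from theta import *
import sys
s=state();print(s["time"],s["eef_pos"],s["tcp_rot"],s["joint_pos"].round(1),s["force"],s["moment"],s["width"]*85.4)
im=capture("wrist");a=np.ascontiguousarray(im[:,:,::-1])
cv2.imwrite(f"pics/{sys.argv[1]}.png",cv2.resize(a[100:400,120:520],None,fx=2,fy=2,interpolation=2))
E
python3 look2.py w12
```

```text
11.65 [ 0.60955773 -0.25731883  0.06767567] [-179.99876926   68.10518333  -15.49025619] [ 14.3  27.2   4.6 116.4 -11.8  14.9 -76.7] [ 0.17640871 -0.81835596 -0.78498355] [ 0.04639525  0.48954665 -0.00904537] 38.72262381430429
```

View pics/w12.png

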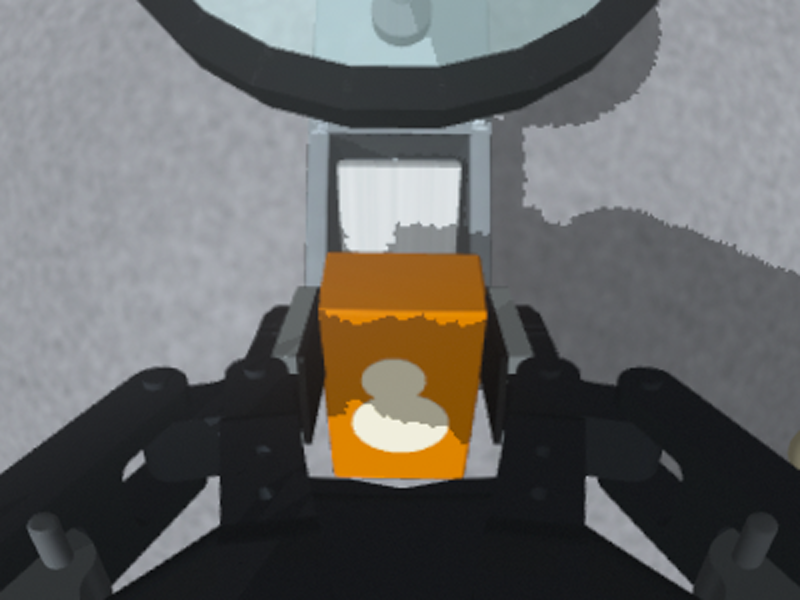

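```bash
python3 - <<'E'
from theta import *
capture("top");capture("scene")
def best(cam,t,near=None):
    r=regions_of(cam,t); return r
for t in ["flask","bottle_b"]:
    for cam in ["top","scene"]:
        for d in regions_of(cam,t)[:2]:
            ys,xs=np.nonzero(d["mask"]); print(t,cam,round(d["conf"],2),xs.mean().round(1),ys.mean().round(1),xs.min(),xs.max(),ys.min(),ys.max(), "cap@.2" , atz(cam,(xs.mean(),ys.min() if cam=="scene" else ys.mean()),.2).round(3))
im=capture("top");cv2.imwrite("pics/t2.png",cv2.resize(im[170:300,120:320,::-1],None,fx=4,fy=4,interpolation=2))
rng=np.random.default_rng(1); q=state()["joint_pos"]
C=np.array([.5056,.2299]); cy=np.radians(1.4)
def cs(x,y): return C+np.array([np.cos(cy)*x-np.sin(cy)*y,np.sin(cy)*x+np.cos(cy)*y])
for nm,yaw in [("A",91.4),("D",135),("B",181.4),("B-",-158)]:
    a=np.radians(yaw); bx=np.array([np.cos(a),np.sin(a)])
    bc=cs(-.005,.0637); g=bc+.02*bx
    R=pose(-15,yaw); x=np.r_[g,.021]+.029*R[:,0]
    for zz in [0,.15]:
        q0s=[np.array([-25,30,rng.uniform(-20,20),110,rng.uniform(-70,200),30,rng.uniform(-160,160)]) for _ in range(15)]
        r=ik(x+[0,0,zz],R,q0s,2); r.sort(key=lambda v:np.min(np.r_[v-LO,HI-v]),reverse=True)
        print(nm,x.round(3),len(r),[v.round(0).astype(int).tolist() for v in r[:3]])
E
```

```text
flask top 0.81 173.2 216.0 152 192 204 228 cap@.2 [0.558 0.412 0.2  ]
flask scene 0.88 466.0 269.6 448 482 229 302 cap@.2 [0.559 0.432 0.2  ]
bottle_b top 0.98 329.0 145.7 319 340 134 158 cap@.2 [0.738 0.008 0.2  ]
bottle_b top 0.86 174.9 274.5 161 189 264 285 cap@.2 [0.407 0.405 0.2  ]
bottle_b scene 0.88 283.8 243.2 273 295 218 264 cap@.2 [0.813 0.077 0.2  ]
bottle_b scene 0.83 493.9 245.9 481 506 221 268 cap@.2 [0.485 0.468 0.2  ]
A [ 0.499  0.306 -0.007] 12 [[-25, 44, -27, 100, 35, 57, -70], [-26, 43, -25, 100, 34, 56, -68], [-27, 43, -24, 100, 33, 56, -68]]
A [ 0.499  0.306 -0.007] 11 [[-33, 30, -15, 97, 19, 66, -55], [-40, 29, -5, 99, 15, 64, -51], [-41, 28, -4, 99, 14, 64, -51]]
D [ 0.49   0.302 -0.007] 13 [[-28, 39, -24, 111, 46, 44, -39], [-28, 38, -24, 111, 45, 44, -39], [-35, 37, -15, 112, 39, 40, -34]]
D [ 0.49   0.302 -0.007] 13 [[-32, 24, -19, 107, 28, 54, -22], [-32, 24, -18, 107, 28, 54, -21], [-35, 23, -15, 108, 26, 54, -20]]
B [ 0.487  0.293 -0.007] 14 [[-16, 37, -34, 119, 63, 33, -7], [-22, 35, -26, 120, 58, 29, -3], [-22, 35, -26, 120, 58, 29, -3]]
B [ 0.487  0.293 -0.007] 10 [[-12, 22, -38, 114, 37, 43, 19], [-17, 21, -32, 115, 33, 41, 22], [-18, 20, -30, 115, 32, 40, 23]]
B- [ 0.487  0.289 -0.007] 13 [[-9, 37, -37, 121, 66, 28, 15], [-16, 35, -29, 121, 59, 23, 19], [-21, 33, -23, 122, 54, 20, 23]]
B- [ 0.487  0.289 -0.007] 12 [[-14, 19, -29, 117, 25, 35, 52], [-20, 17, -23, 118, 21, 34, 55], [-20, 17, -22, 118, 21, 34, 55]]
```

View pics/t2.png

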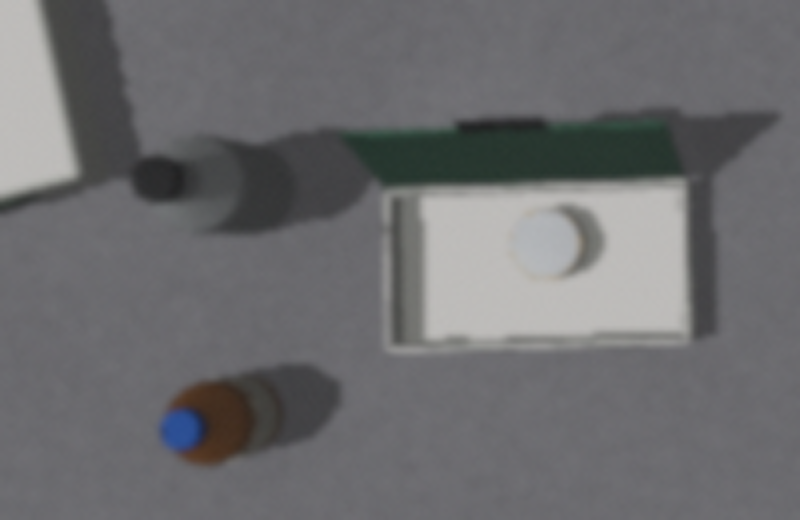

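Request:
arm_command([
  [0,0,0,-0.03,0.008,0.02,0.03],
  [0.013,0.048,0,-0.03,0.008,0.03,0.03],
  [0.034,0.124,0,-0.03,0.008,0.03,0.03],
  [0.034,0.124,0,-0.03,0.008,0.03,0.03],
  [0.034,0.124,0,-0.02,0.005,0.03,0.03],
  [0.034,0.124,0,0,0,0.02,0.03],
  [0.02,0.075,0,0,0,0,0.03],
  [0,0,0,0,0,0,0.03],
])

```text
time: 12.85
eef_pos: [0.4637, -0.2183, 0.2278]
tcp_rot: [0.5, 73.9, 165.0]
force: [0.4, -1.0, -1.5]
width: 0.451
```

```bash
python3 look2.py w13
```

```text
12.85 [ 0.46370823 -0.21833759  0.22775911] [  0.48893944  73.89169076 164.95450802] [  7.   21.   14.   99.2  -3.5  76.4 -83.5] [ 0.35192448 -1.00980437 -1.52131985] [-0.15396171 -0.37538497 -0.01895541] 38.53070238019251
```

View pics/w13.png

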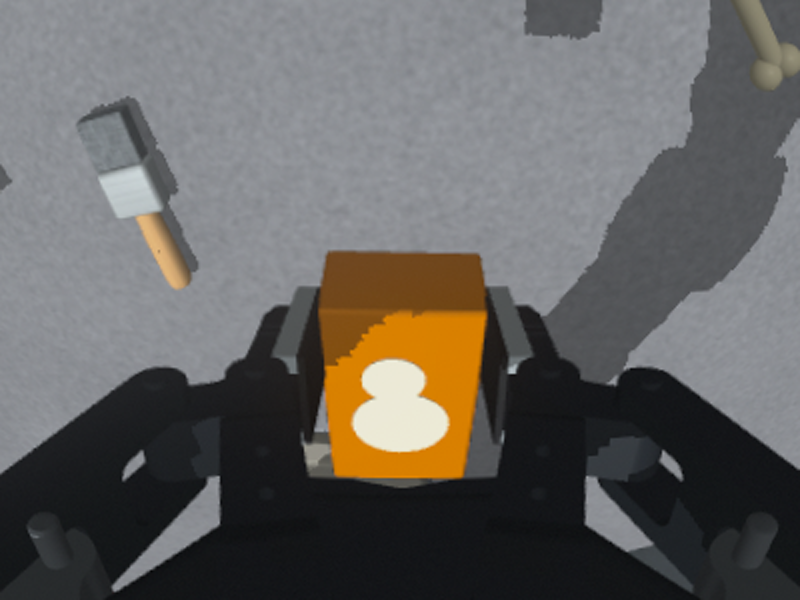

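```bash
cat > bfit.py <<'E'
from theta import *
# disc centres in block local coords (a,y) from w2
c=dict(get_calibration("wrist")); c2=dict(c); c2["extrinsics"]=np.load("w2_ext.npy")
def loc(p):
    a=np.radians(YAW); e=p[:2]-H[:2]; return np.array([e[0]*np.cos(a)+e[1]*np.sin(a),-e[0]*np.sin(a)+e[1]*np.cos(a)])
k=lambda u,v: loc(atz("wrist",(250+u/5-.4,140+v/5-.4),.054,c2))
BIG,SM=k(272,295),k(260,178); 
if __name__=="__main__":
    print("discs",BIG,SM)
    s=state();R=Rn.from_euler("xyz",s["tcp_rot"],degrees=True).as_matrix()
    k2=lambda u,v:np.array((120+u/2-.25,100+v/2-.25))
    obs=[((.048,.02,.024),k2(320,311)),((.048,-.02,.024),k2(487,311)),((.048,.02,0),k2(328,254)),((.048,-.02,0),k2(481,254)),((*BIG,.024),k2(401,424)),((*SM,.024),k2(393,380)),((-.022,.02,.024),k2(334,476)),((-.022,-.02,.024),k2(464,476))]
    # block pose in tool frame: rotvec, translation of block origin(a=0,y=0,h=0)
    B0=pose(-16,165-180)  # nominal tool when block level with yaw -15
    blk=np.c_[[np.cos(np.radians(-15)),np.sin(np.radians(-15)),0],[-np.sin(np.radians(-15)),np.cos(np.radians(-15)),0],[0,0,1]]
    R0=R.T@blk
    cal=get_calibration("wrist")
    for n in (6,8):
        def f(p):
            Rb=R@Rn.from_rotvec(p[:3]).as_matrix()@R0; t=s["eef_pos"]+R@p[3:]
            return np.ravel([proj("wrist",t+Rb@np.array(l),cal)-o for l,o in obs[:n]])
        o=least_squares(f,[0,0,0,-.05,0,.03]);p=o.x
        Rb=R@Rn.from_rotvec(p[:3]).as_matrix()@R0
        print(n,f(p).round(1)); print("Rb",Rb.round(3).tolist()); print("ctr rel TCP world",R@p[3:]+Rb@[.013,0,.012],"tool",p[3:]+R.T@Rb@[.013,0,.012])
        print("block z tilt deg",np.degrees(np.arccos(Rb[2,2])),"pitch (x axis elev)",np.degrees(np.arcsin(Rb[2,0])),"roll",np.degrees(np.arcsin(Rb[2,1])),"yaw",np.degrees(np.arctan2(Rb[1,0],Rb[0,0])))
        tipf=R.T
        np.save("blk_in_tool.npy",np.r_[(R.T@Rb).ravel(),p[3:]])
E
python3 bfit.py
```

```text
discs [0.00625828 0.00011165] [0.02488699 0.00192212]
6 [-0.7 -0.3  0.4  0.6  0.5 -0.6 -1.3  0.2  0.2  0.3  1.  -0.3]
Rb [[0.96, 0.276, 0.044], [-0.276, 0.961, -0.002], [-0.043, -0.01, 0.999]]
ctr rel TCP world [-0.01966736  0.00455276  0.0195374 ] tool [-0.01322655  0.00092935  0.02476767]
block z tilt deg 2.528074955695119 pitch (x axis elev) -2.4646623380611365 roll -0.5623273988052443 yaw -16.04766454837138
8 [-0.4  0.1  0.6  1.   0.3 -1.  -1.5 -0.  -0.2 -0.4  0.9 -0.5  0.8  0.2
 -0.3  0.7]
Rb [[0.958, 0.285, 0.025], [-0.285, 0.958, -0.007], [-0.026, 0.0, 1.0]]
ctr rel TCP world [-0.01959818  0.00482284  0.01896126] tool [-0.01267174  0.00064925  0.0246147 ]
block z tilt deg 1.4663836609155638 pitch (x axis elev) -1.4663821555047385 roll 0.0021007353005957343 yaw -16.56453178817924
```

Request:
arm_command([
  [0,0,0.137,0.008,0.02,0.005,0.03],
  [0,0,0.137,0.008,0.02,0.005,0.03],
  [0,0,0.137,0.008,0.02,0.005,0.03],
  [0,0,0.137,0.008,0.02,0.005,0.03],
  [0,0,0.137,0.008,0.02,0,0.03],
  [0,0,0.137,0.008,0.02,0,0.03],
  [0,0,0.137,0.008,0.02,0,0.03],
  [0,0,0.137,0.004,0.02,0,0.03],
  [0,0,0.137,0,0.02,0,0.03],
  [0,0,0.137,0,0.02,0,0.03],
])

```text
time: 13.9
eef_pos: [0.5167, -0.0172, 0.2438]
tcp_rot: [2.3, 74.6, -112.3]
force: [0.5, 0.3, -0.5]
width: 0.452
```

Request:
arm_command([
  [0,0,0.137,0,0.021,0,0.03],
  [0,0,0.137,0,0.021,0,0.03],
  [0,0,0.137,0,0.021,0,0.03],
  [0,0,0.137,0,0.021,0,0.03],
  [0,0,0.137,0,0.021,0,0.03],
  [0,0,0.137,-0.002,0.021,0,0.03],
  [0,0,0.137,-0.003,0.021,0,0.03],
  [0,0,0.137,-0.003,0.021,0,0.03],
  [0,0,0.137,-0.003,0.021,0,0.03],
  [0,0,0.137,-0.003,0.021,0,0.03],
  [0,0,0.137,-0.003,0.021,0,0.03],
  [0,0,0.137,-0.004,0.021,0,0.03],
  [0,0,0.137,-0.004,0.021,0,0.03],
  [0,0,0.137,-0.004,0.021,0,0.03],
  [0,0,0,0,0,0,0.03],
  [0,0,0,0,0,0,0.03],
])

```text
time: 15.5
eef_pos: [0.4695, 0.283, 0.2367]
tcp_rot: [4.1, 74.4, 4.5]
force: [-0.2, -0.1, -1.6]
width: 0.447
```

```bash
python3 - <<'E'
from theta import *
s=state();c=get_calibration("wrist");im=capture("wrist");print(s["time"],s["eef_pos"],s["tcp_rot"],s["joint_pos"].round(1),s["force"])
cv2.imwrite("pics/w14.png",im[:,:,::-1]);np.save("w14_ext.npy",c["extrinsics"])
E
```

```text
15.5 [0.46954257 0.28297422 0.23665304] [ 4.0549805  74.37363642  4.48562655] [-16.7   8.8 -29.8 114.1  19.8  48.   32.7] [-0.18765363 -0.09131933 -1.59475266]
```

View pics/w14.png

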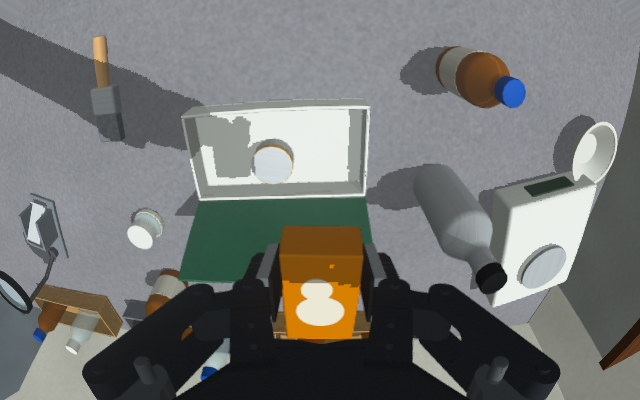

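```bash
python3 - <<'E'
import cv2
im=cv2.imread("pics/w14.png"); cv2.imwrite("pics/w14c.png",cv2.resize(im[85:215,170:385],None,fx=3.7,fy=3.7,interpolation=2))
E
```

```text
(no output)
```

View pics/w14c.png

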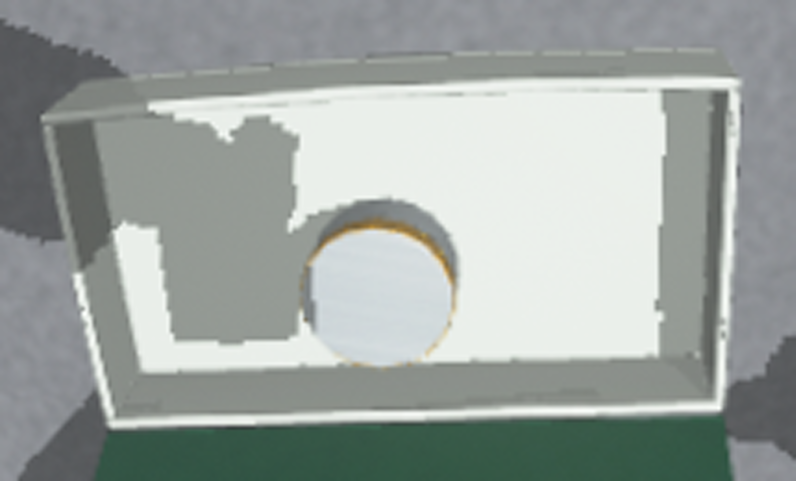

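```bash
cat > casefit.py <<'E'
from theta import *
c=dict(get_calibration("wrist")); c["extrinsics"]=np.load("w14_ext.npy")
k=lambda u,v:(170+u/3.7-.35,85+v/3.7-.35)
Q=np.array([atz("wrist",k(*q),.04,c) for q in [(42,120),(738,80),(110,427),(722,410)]])
loc=np.array([(-.059,-.11),(-.059,.11),(.059,-.11),(.059,.11)])
f=lambda p:(np.c_[np.cos(p[2])*loc[:,0]-np.sin(p[2])*loc[:,1]+p[0],np.sin(p[2])*loc[:,0]+np.cos(p[2])*loc[:,1]+p[1]]-Q[:,:2]).ravel()
o=least_squares(f,[.5,.23,0]);print(Q.round(4).tolist(),o.x.round(4),np.degrees(o.x[2]),(f(o.x)*1e3).round(1))
p=o.x; t=atz("wrist",k(382,296),.034,c)
e=t[:2]-p[:2]; print("tin",t.round(4),"in case",np.array([np.cos(p[2])*e[0]+np.sin(p[2])*e[1],-np.sin(p[2])*e[0]+np.cos(p[2])*e[1]]).round(4))
E
python3 casefit.py
```

```text
[[0.4476, 0.1213, 0.04], [0.4402, 0.3394, 0.04], [0.5629, 0.125, 0.04], [0.5564, 0.3431, 0.04]] [0.5018 0.2322 0.0318] 1.8237282184900179 [-1.3 -0.9 -0.9  0.8  1.4 -0.9  0.9  1. ]
tin [0.5158 0.228  0.034 ] in case [ 0.0139 -0.0046]
```

```bash
cat > place.py <<'E'
from theta import *
import sys
v=np.load("blk_in_tool.npy"); Rbt=v[:9].reshape(3,3); o=v[9:]
C=np.array([.503,.2315]); cy=np.radians(1.7)
def cs(x,y): return C+np.array([np.cos(cy)*x-np.sin(cy)*y,np.sin(cy)*x+np.cos(cy)*y])
def run(h,x=0.,y=.064):
    s=state();R=Rn.from_euler("xyz",s["tcp_rot"],degrees=True).as_matrix(); Rb=R@Rbt
    ctr=s["eef_pos"]+R@o+Rb@[.013,0,.012]
    print("block now",ctr.round(4),"axes z",Rb[:,2].round(3),"yaw",np.degrees(np.arctan2(Rb[1,0],Rb[0,0])).round(1),"bottom",(ctr[2]-.012).round(4))
    a=cy+np.pi; Rt=np.array([[np.cos(a),-np.sin(a),0],[np.sin(a),np.cos(a),0],[0,0,1]]); Rtool=Rt@Rbt.T
    xt=np.r_[cs(x,y),.012+.004+h]-Rtool@o-Rt@[.013,0,.012]
    delta(xt,Rtool); print(s["force"].round(2),s["joint_pos"].round(0))
run(float(sys.argv[1]))
E
python3 place.py .1
```

```text
block now [0.4899 0.2836 0.2555] axes z [-0.018 -0.016  1.   ] yaw 179.6 bottom 0.2435
rv [-0.0168  0.0181  0.0373] 0.045 dx [ 0.0109  0.0108 -0.1391] | per row [-0.0168  0.0181  0.0373] [ 0.0109  0.0108 -0.1391]
[-0.53 -0.16 -1.  ] [-17.   9. -30. 114.  20.  48.  33.]
```

Request:
arm_command([
  [-0.017,0.018,0.037,0.011,0.011,-0.02,0.03],
  [0,0,0,0,0,-0.04,0.03],
  [0,0,0,0,0,-0.04,0.03],
  [0,0,0,0,0,-0.039,0.03],
  [0,0,0,0,0,0,0.03],
  [0,0,0,0,0,0,0.03],
])

```text
time: 16.15
eef_pos: [0.4844, 0.2886, 0.0963]
tcp_rot: [0.7, 75.1, 2.2]
force: [0.8, -0.2, -0.2]
width: 0.451
```

```bash
python3 place.py .02; python3 look2.py w15
```

```text
block now [0.5049 0.2898 0.1148] axes z [-0.006 -0.     1.   ] yaw -179.4 bottom 0.1028
rv [-0.0004  0.0065  0.0198] 0.021 dx [-0.0039  0.0053 -0.0787] | per row [-0.0004  0.0065  0.0198] [-0.0039  0.0053 -0.0787]
[ 0.8  -0.19 -0.18] [-23.  22. -25. 119.  35.  34.  19.]
16.15 [0.48439008 0.28862457 0.0962696 ] [ 0.67446669 75.11022263  2.23675412] [-22.6  21.5 -24.5 119.4  34.7  34.4  19. ] [ 0.79733889 -0.19354202 -0.17862127] [ 0.01678631  0.30686261 -0.00452212] 38.50426674792428
```

View pics/w15.png

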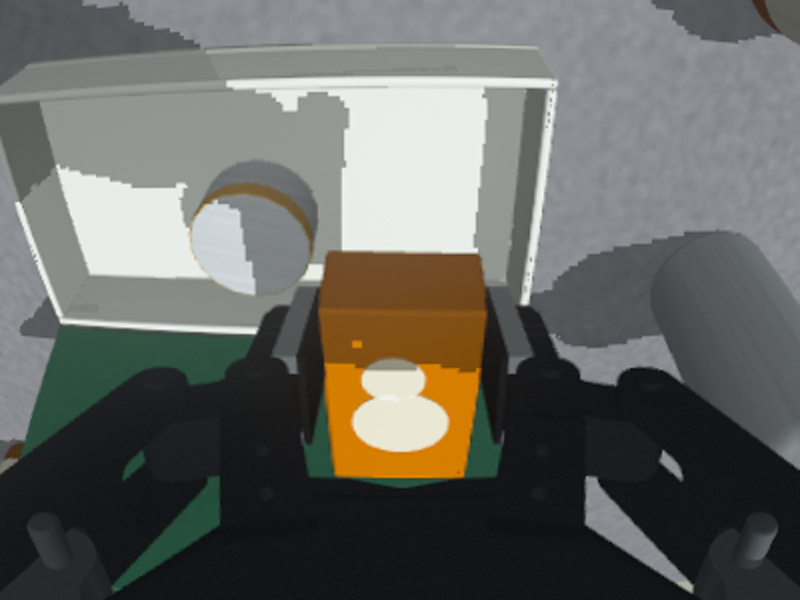

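Request:
arm_command([
  [0,0.0065,0.02,-0.004,0.005,0,0.03],
  [0,0,0,0,0,-0.027,0.03],
  [0,0,0,0,0,-0.027,0.03],
  [0,0,0,0,0,-0.022,0.03],
  [0,0,0,0,0,0,0.03],
  [0,0,0,0,0,0,0.03],
])

```text
time: 16.8
eef_pos: [0.488, 0.3008, 0.0322]
tcp_rot: [3.6, 74.4, 6.2]
force: [-0.2, 1.5, 0.0]
width: 0.451
```

```bash
python3 place.py .0; python3 look2.py w16
```

```text
block now [0.5083 0.3021 0.051 ] axes z [-0.018 -0.015  1.   ] yaw -178.3 bottom 0.039
rv [-0.0148  0.0179 -0.0006] 0.023 dx [-0.0075 -0.0069 -0.0346] | per row [-0.0148  0.0179 -0.0006] [-0.0075 -0.0069 -0.0346]
[-0.18  1.52  0.05] [-28.  28. -19. 121.  44.  26.   9.]
16.8 [0.48800595 0.30076057 0.0322092 ] [ 3.57046882 74.390783    6.20476326] [-28.   27.7 -19.  121.3  44.4  26.5   9.4] [-0.17714747  1.5187204   0.04935485] [-0.02941874  0.32193036  0.01193702] 38.51365872326912
```

View pics/w16.png

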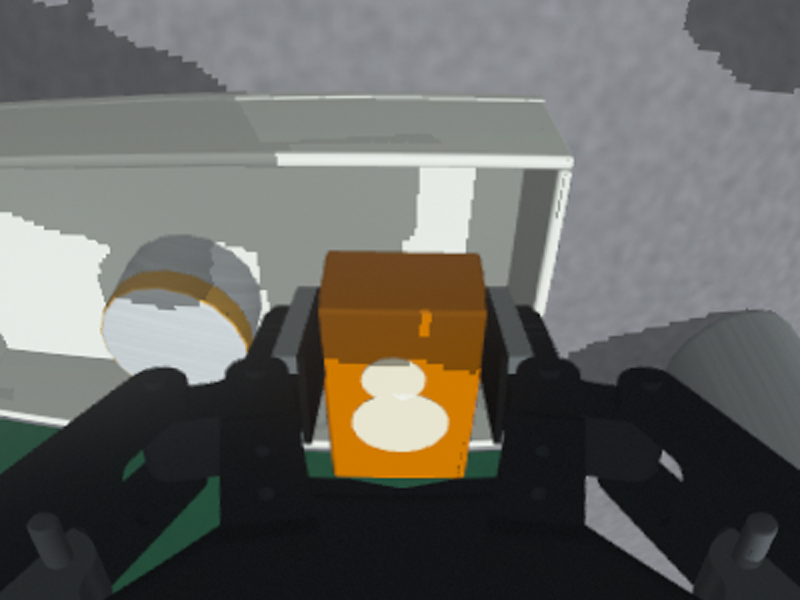

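```bash
python3 - <<'E'
from theta import *
k=lambda u,v:(120+u/2-.25,100+v/2-.25)
for q in [(312,443),(492,443),(571,160),(548,312),(280,160)]: print(q,atz("wrist",k(*q),.04).round(4))
print(state()["eef_pos"])
for uv in [(174,327)]: print("tin", atz("wrist",k(*uv),.034).round(4))
E
python3 place.py .02
```

```text
(312, 443) [0.5568 0.2713 0.04  ]
(492, 443) [0.5551 0.3357 0.04  ]
(571, 160) [0.4405 0.3395 0.04  ]
(548, 312) [0.4905 0.3428 0.04  ]
(280, 160) [0.4434 0.2685 0.04  ]
[0.48806228 0.30084026 0.03236578]
tin [0.5076 0.2286 0.034 ]
block now [0.5083 0.3021 0.0512] axes z [-0.018 -0.015  1.   ] yaw -178.3 bottom 0.0392
rv [-0.0151  0.0181 -0.0006] 0.024 dx [-0.0076 -0.0069 -0.0148] | per row [-0.0151  0.0181 -0.0006] [-0.0076 -0.0069 -0.0148]
[-0.96 -0.2  -0.38] [-28.  28. -19. 121.  44.  26.   9.]
```

Request:
arm_command([
  [-0.015,0.018,0,-0.0076,-0.007,0,0.03],
  [0,0,0,0,0,-0.008,0.03],
  [0,0,0,0,0,0,0.03],
])

```text
time: 17.15
eef_pos: [0.4831, 0.296, 0.0289]
tcp_rot: [1.7, 75.1, 4.4]
force: [0.3, -0.8, -1.1]
width: 0.451
```

```bash
python3 place.py .0
```

```text
block now [0.5036 0.2974 0.0475] axes z [-0.006 -0.005  1.   ] yaw -178.3 bottom 0.0355
rv [-0.0052  0.0062  0.0001] 0.008 dx [-0.0026 -0.0021 -0.0313] | per row [-0.0052  0.0062  0.0001] [-0.0026 -0.0021 -0.0313]
[ 0.29 -0.84 -1.11] [-28.  28. -19. 122.  44.  27.  10.]
```

Request:
arm_command([
  [-0.005,0.006,0,-0.0026,-0.002,-0.006,0.03],
  [0,0,0,0,0,-0.01,0.03],
  [0,0,0,0,0,0,0.03],
])

```text
time: 17.45
eef_pos: [0.4814, 0.2946, 0.0128]
tcp_rot: [1.1, 75.4, 3.7]
force: [-0.3, -0.9, -1.0]
width: 0.454
```

```bash
python3 place.py .0; python3 look2.py w17
```

```text
block now [0.502  0.2962 0.0313] axes z [-0.002 -0.002  1.   ] yaw -178.3 bottom 0.0193
rv [-0.0019  0.002   0.0003] 0.003 dx [-0.0009 -0.0007 -0.0152] | per row [-0.0019  0.002   0.0003] [-0.0009 -0.0007 -0.0152]
[-0.27 -0.94 -0.99] [-29.  29. -18. 122.  46.  25.   8.]
17.45 [0.48140771 0.29462804 0.01278893] [ 1.05156989 75.3615382   3.71929643] [-29.   29.3 -17.8 122.   45.9  25.4   7.7] [-0.26916672 -0.93738698 -0.98742713] [ 0.01527686  0.38083897 -0.00109434] 38.754426624166975
```

View pics/w17.png

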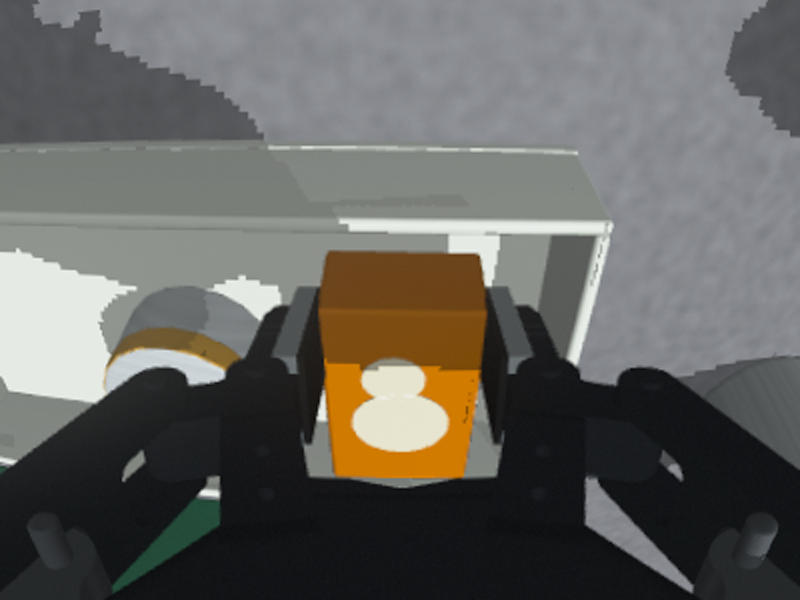

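Request:
arm_command([
  [-0.002,0.002,0,-0.001,-0.001,-0.006,0.03],
  [0,0,0,0,0,-0.005,0.03],
  [0,0,0,0,0,0,0.03],
])

```text
time: 17.8
eef_pos: [0.4804, 0.2939, 0.001]
tcp_rot: [0.6, 75.5, 3.3]
force: [-0.7, -0.3, -0.7]
width: 0.448
```

Request:
arm_command([
  [0,0,0,0,0,-0.002,0.03],
  [0,0,0,0,0,0,0.03],
])

```text
time: 18.0
eef_pos: [0.4803, 0.2939, -0.0014]
tcp_rot: [0.6, 75.5, 3.3]
force: [0.8, -0.1, -0.8]
width: 0.451
```

```bash
python3 place.py .0; python3 look2.py w18
```

```text
block now [0.5009 0.2955 0.0171] axes z [0. 0. 1.] yaw -178.3 bottom 0.0051
rv [ 0.0004 -0.0004 -0.0002] 0.001 dx [ 0.0002 -0.     -0.0011] | per row [ 0.0004 -0.0004 -0.0002] [ 0.0002 -0.     -0.0011]
[ 0.8  -0.12 -0.79] [-30.  31. -16. 122.  48.  24.   6.]
18.0 [ 0.48029521  0.29393008 -0.00136247] [ 0.55811583 75.50447969  3.27311661] [-30.2  30.7 -16.3 122.3  47.9  24.    5.6] [ 0.80469347 -0.12433776 -0.78804681] [-0.02304487  0.36308394  0.03969888] 38.53672557908704
```

View pics/w18.png

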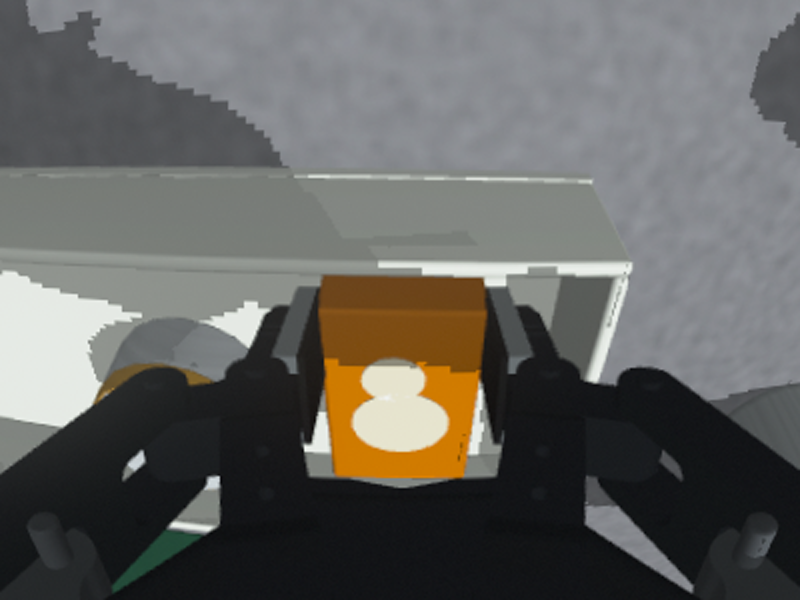

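Request:
arm_command([
  [0,0,0,0,0,-0.0015,0.03],
  [0,0,0,0,0,0,0.03],
])

```text
time: 18.25
eef_pos: [0.4806, 0.2941, -0.0025]
tcp_rot: [0.7, 75.5, 3.4]
force: [-0.4, 0.3, -1.4]
width: 0.453
```

Request:
arm_command([
  [0,0,0,0,0,-0.0015,0.03],
  [0,0,0,0,0,0,0.03],
])

```text
time: 18.45
eef_pos: [0.4808, 0.2943, -0.0039]
tcp_rot: [0.7, 75.4, 3.4]
force: [0.0, 0.6, -0.4]
width: 0.451
```

Request:
arm_command([
  [0,0,0,0,0,-0.0015,0.03],
  [0,0,0,0,0,0,0.03],
])

```text
time: 18.65
eef_pos: [0.481, 0.2943, -0.0054]
tcp_rot: [0.8, 75.4, 3.5]
force: [-0.5, -0.7, 0.3]
width: 0.454
```

Request:
arm_command([
  [0,0,0,0,0,-0.0015,0.03],
  [0,0,0,0,0,0,0.03],
])

```text
time: 18.85
eef_pos: [0.4812, 0.2944, -0.006]
tcp_rot: [0.7, 75.3, 3.4]
force: [-0.7, -1.5, 1.8]
width: 0.454
```

```bash
python3 place.py .0; python3 look2.py w19
```

```text
block now [0.5017 0.296  0.0125] axes z [-0.002 -0.     1.   ] yaw -178.3 bottom 0.0005
rv [-0.0003  0.0023 -0.0001] 0.002 dx [-0.0007 -0.0005  0.0035] | per row [-0.0003  0.0023 -0.0001] [-0.0007 -0.0005  0.0035]
[-0.71 -1.5   1.8 ] [-31.  31. -16. 122.  49.  23.   5.]
18.85 [ 0.48117312  0.29444356 -0.0059575 ] [ 0.68530719 75.34865354  3.38706682] [-30.9  31.2 -15.6 122.4  48.9  23.4   4.5] [-0.71216121 -1.50488987  1.8008662 ] [-0.25225823  0.24725097 -0.09212707] 38.734283944139435
```

View pics/w19.png

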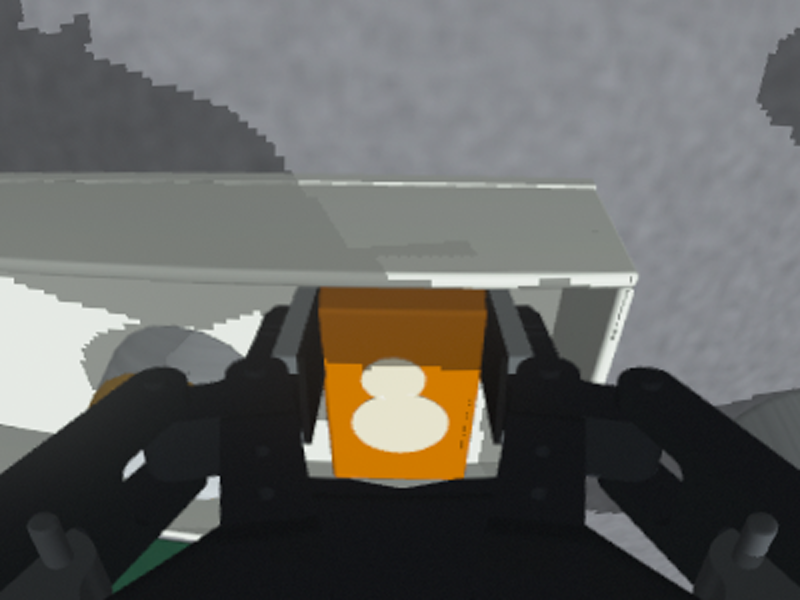

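Request:
arm_command([
  [0,0,0,0,0,-0.0015,0.03],
  [0,0,0,0,0,0,0.03],
])

```text
time: 19.1
eef_pos: [0.4814, 0.2946, -0.0058]
tcp_rot: [0.6, 75.2, 3.3]
force: [-1.5, -0.2, 0.4]
width: 0.451
```

```bash
python3 look2.py w20;python3 - <<'E'
from h import *
im=capture("top");cv2.imwrite("pics/t3.png",cv2.resize(im[180:300,180:340,::-1],None,fx=5,fy=5,interpolation=2))
E
```

```text
19.1 [ 0.4813669   0.29456945 -0.00582148] [ 0.57280664 75.22822052  3.28103556] [-31.1  31.1 -15.4 122.4  49.1  23.3   4.2] [-1.4849395  -0.19613193  0.38857904] [-0.15809351  0.24298255 -0.05410594] 38.53452512308399
```

View pics/t3.png

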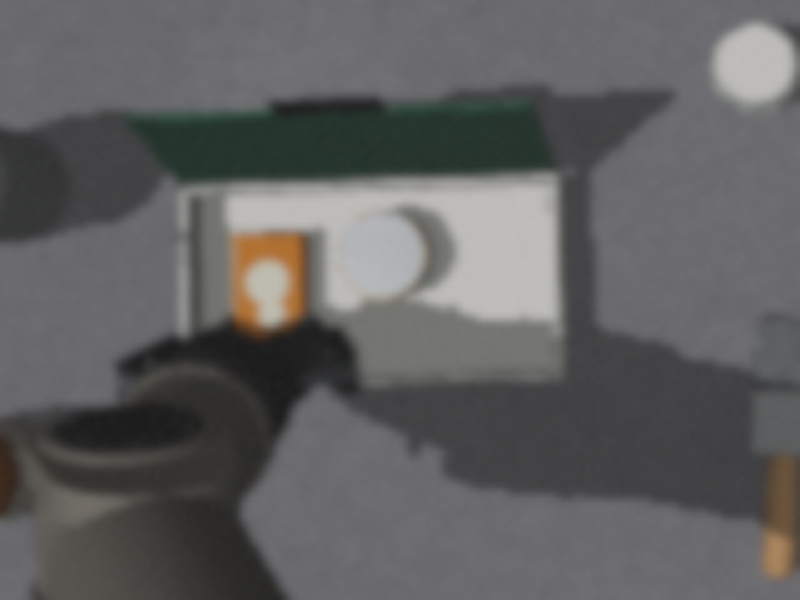

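View pics/w20.png

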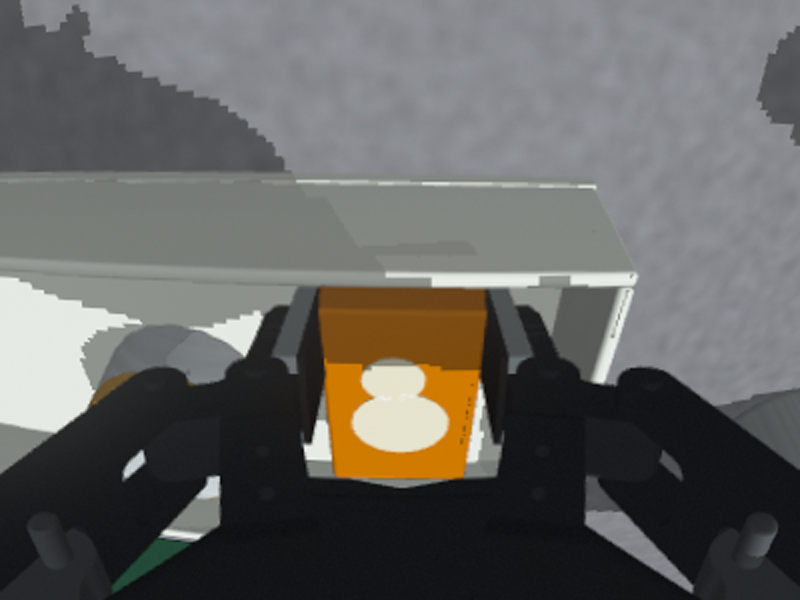

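Request:
arm_command([
  [0,0,0,0,0,-0.004,0.03],
  [0,0,0,0,0,0,0.03],
])

```text
time: 19.4
eef_pos: [0.4821, 0.2952, -0.006]
tcp_rot: [0.6, 75.0, 3.2]
force: [0.5, -0.8, -0.4]
width: 0.452
```

Request:
arm_command([
  [0,0,0,0,0,-0.002,0.03],
])

```text
time: 19.5
eef_pos: [0.4824, 0.2956, -0.007]
tcp_rot: [0.7, 74.9, 3.4]
force: [-12.9, -5.2, 35.4]
width: 0.452
```

Request:
arm_command([
  [0,0,0,0,0,0.0005,0.03],
  [0,0,0,0,0,0,0.03],
])

```text
time: 19.7
eef_pos: [0.4824, 0.296, -0.0067]
tcp_rot: [0.8, 74.9, 3.5]
force: [0.1, -0.1, -0.2]
width: 0.451
```

```bash
python3 look2.py w21; python3 place.py 0
```

```text
19.7 [ 0.48235348  0.29595514 -0.00670309] [ 0.79015294 74.86328088  3.47941599] [-31.8  31.2 -14.7 122.5  49.9  22.9   3.2] [ 0.14052596 -0.06206979 -0.15969546] [0.04243014 0.23517208 0.04004469] 38.49296876247138
block now [0.5028 0.2975 0.0119] axes z [-0.011 -0.001  1.   ] yaw -178.3 bottom -0.0001
rv [-0.0012  0.0107  0.0001] 0.011 dx [-0.0019 -0.0021  0.0043] | per row [-0.0012  0.0107  0.0001] [-0.0019 -0.0021  0.0043]
[-2.26 -0.08  3.28] [-32.  31. -15. 123.  50.  23.   3.]
```

View pics/w21.png

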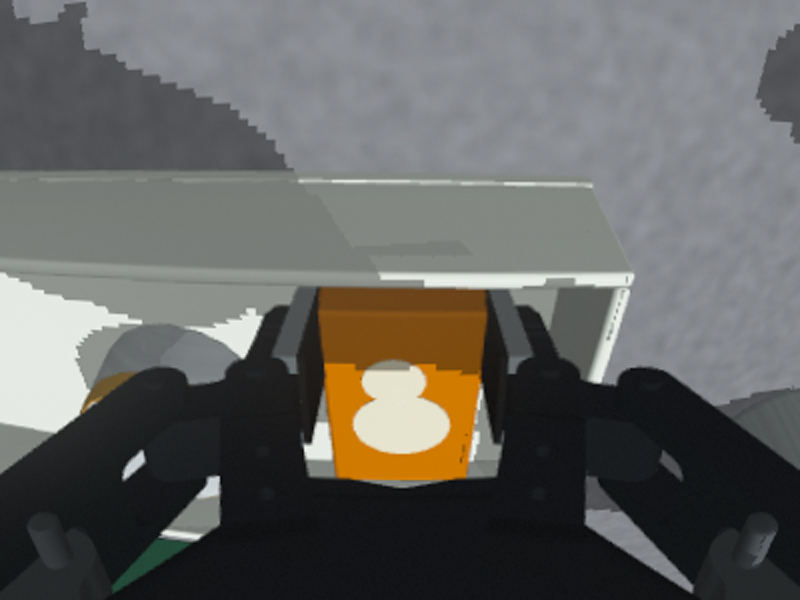

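Request:
arm_command([
  [0,0,0,0,0,0,0.042],
  [0,0,0,0,0,0,0.044],
  [0,0,0,0,0,0,0.045],
  [0,0,0,0,0,0,0.045],
  [0,0,0,0,0,0,0.045],
])

```text
time: 20.25
eef_pos: [0.4822, 0.2956, -0.0082]
tcp_rot: [0.7, 75.0, 3.3]
force: [-0.4, 0.1, -0.3]
width: 0.53
```

```bash
python3 look2.py w22; python3 - <<'E'
from h import *
im=capture("top");cv2.imwrite("pics/t4.png",cv2.resize(im[180:300,180:340,::-1],None,fx=5,fy=5,interpolation=2))
E
```

```text
20.25 [ 0.48220495  0.29556955 -0.00816231] [ 0.66135562 74.96523694  3.33149116] [-31.8  31.4 -14.7 122.5  49.9  22.8   3.2] [-0.42126302  0.07627492 -0.3318224 ] [-0.01063149  0.26141589  0.01975973] 45.244733167345444
```

View pics/w22.png

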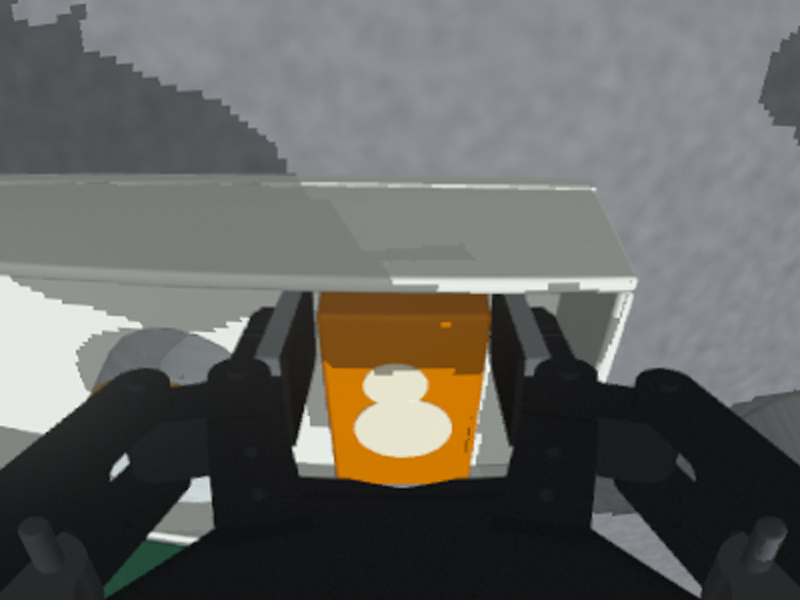

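Request:
arm_command([
  [0,0,0,-0.0026,0,0.01,0.045],
  [0,0,0,-0.0052,0,0.02,0.045],
  [0,0,0,-0.0078,0,0.03,0.045],
  [0,0,0,-0.0104,0,0.04,0.045],
  [0,0,0,-0.0104,0,0.04,0.045],
  [0,0,0,-0.0104,0,0.04,0.045],
  [0,0,0,0,0,0,0.045],
  [0,0,0,0,0,0,0.045],
])

```text
time: 21.15
eef_pos: [0.43, 0.2948, 0.1821]
tcp_rot: [0.4, 75.0, 3.2]
force: [-0.3, 0.1, -0.9]
width: 0.526
```

```bash
python3 - <<'E'
from theta import *
s=state();c=get_calibration("wrist");im=capture("wrist");print(s["time"],s["eef_pos"],s["tcp_rot"],s["joint_pos"].round(1),s["force"])
cv2.imwrite("pics/w23.png",im[:,:,::-1]);np.save("w23_ext.npy",c["extrinsics"])
im=capture("top");cv2.imwrite("pics/t5.png",cv2.resize(im[180:300,180:340,::-1],None,fx=5,fy=5,interpolation=2))
im=capture("scene");cv2.imwrite("pics/s5.png",cv2.resize(im[180:300,320:480,::-1],None,fx=5,fy=5,interpolation=2))
E
```

```text
21.15 [0.43003506 0.29476786 0.18214891] [ 0.35226715 75.0013672   3.22166957] [-20.9  10.9 -30.3 119.8  24.5  42.9  25.6] [-0.26864075  0.08326263 -0.89898815]
```

View pics/w23.png

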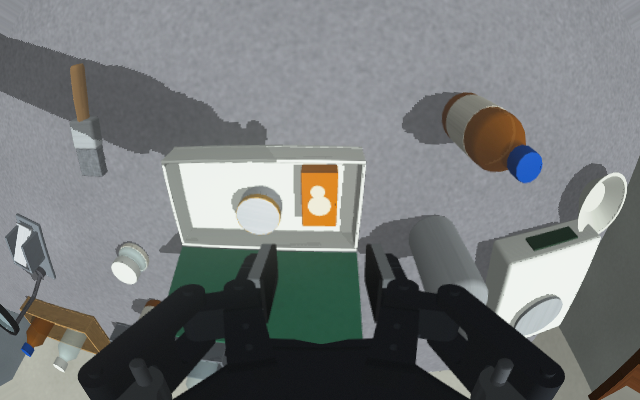

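View pics/s5.png

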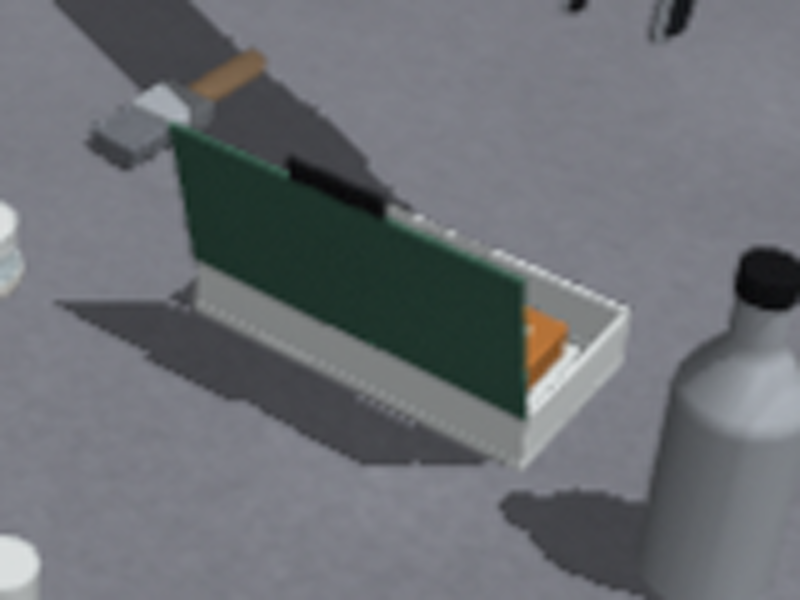

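```bash
python3 - <<'E'
from theta import *
C=np.array([.503,.2315]); cy=np.radians(1.7)
def cw(x,y,z): return np.r_[C+np.array([np.cos(cy)*x-np.sin(cy)*y,np.sin(cy)*x+np.cos(cy)*y]),z]
for th in [1.5,1.6,1.7,1.8,1.85]:
    e=[cw(.059-.118*np.cos(th),y,.0405+.118*np.sin(th)) for y in (.11,-.11)]
    print(th,[((proj("top",p)-[180,180]+.5)*5).round(0).tolist() for p in e],[((proj("scene",p)-[320,180]+.5)*5).round(0).tolist() for p in e])
print("hinge",[((proj("top",cw(.059,y,.0405))-[180,180]+.5)*5).round(0).tolist() for y in (.11,-.11)])
s=state();R0=Rn.from_euler("xyz",s["tcp_rot"],degrees=True).as_matrix()
delta(np.r_[cw(.14,0,0)[:2],.25],pose(0,181.7))
E
```

```text
1.5 [[123.0, 198.0], [535.0, 184.0]] [[563.0, 235.0], [211.0, 82.0]]
1.6 [[123.0, 176.0], [534.0, 162.0]] [[552.0, 245.0], [199.0, 91.0]]
1.7 [[123.0, 154.0], [533.0, 140.0]] [[540.0, 258.0], [186.0, 101.0]]
1.8 [[124.0, 133.0], [533.0, 118.0]] [[528.0, 272.0], [174.0, 114.0]]
1.85 [[124.0, 122.0], [533.0, 108.0]] [[522.0, 280.0], [167.0, 120.0]]
hinge [[179.0, 191.0], [556.0, 177.0]]
rv [-0.0107  0.2588 -0.0205] 0.26 dx [ 0.2131 -0.0589  0.0697] | per row [-0.0107  0.2588 -0.0205] [ 0.2131 -0.0589  0.0697]
```

View pics/t5.png

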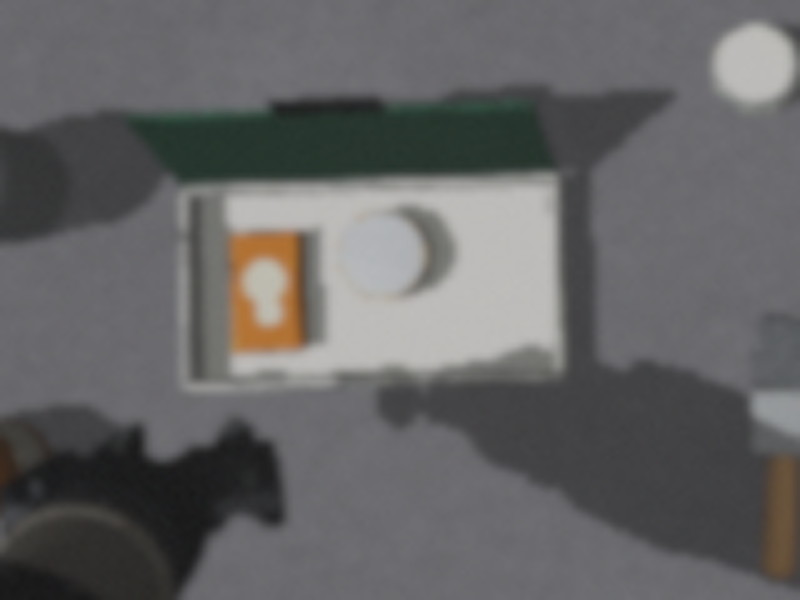

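Request:
arm_command([
  [0,0,0,0,0,0.035,0],
  [0,0,0,0,0,0.035,0],
  [-0.002,0.052,-0.004,0.03,-0.01,0.01,0],
  [-0.002,0.052,-0.004,0.045,-0.012,0,0],
  [-0.002,0.052,-0.004,0.045,-0.012,0,0],
  [-0.002,0.052,-0.004,0.045,-0.012,0,0],
  [-0.002,0.052,-0.004,0.045,-0.012,0,0],
  [0,0,0,0.01,0,0,0],
  [0,0,0,0,0,0,0],
  [0,0,0,0,0,0,0],
])

```text
time: 22.3
eef_pos: [0.6517, 0.2287, 0.2428]
tcp_rot: [-165.7, 87.8, -163.6]
force: [-0.3, 0.2, 0.3]
width: -0.004
```

```bash
cat > lid.py <<'E'
from theta import *
import sys
C=np.array([.504,.2315]); cy=np.radians(1.7)
def cw(x,y,z): return np.r_[C+np.array([np.cos(cy)*x-np.sin(cy)*y,np.sin(cy)*x+np.cos(cy)*y]),z]
def incase(p):
    e=p[:2]-C; return np.array([np.cos(cy)*e[0]+np.sin(cy)*e[1],-np.sin(cy)*e[0]+np.cos(cy)*e[1],p[2]])
s=state(); print(s["time"],"TCP in case",incase(s["eef_pos"]).round(4),s["tcp_rot"].round(1),s["force"].round(1),s["joint_pos"].round(0),s["width"])
if len(sys.argv)>2: delta(cw(float(sys.argv[1]),0,float(sys.argv[2])),pose(0,181.7))
E
python3 lid.py .15 .1115
python3 - <<'E'
from h import *
im=capture("scene");cv2.imwrite("pics/s6.png",cv2.resize(im[120:320,300:500,::-1],None,fx=3,fy=3,interpolation=2))
E
```

```text
22.3 TCP in case [ 0.1475 -0.0072  0.2428] [-165.7   87.8 -163.6] [-0.3  0.2  0.3] [ -9.  31. -24.  81.  12.  73.  59.] -0.004198027826978536
rv [ 0.0108 -0.0371 -0.0073] 0.039 dx [ 0.0023  0.0072 -0.1313] | per row [ 0.0108 -0.0371 -0.0073] [ 0.0023  0.0072 -0.1313]
```

View pics/s6.png

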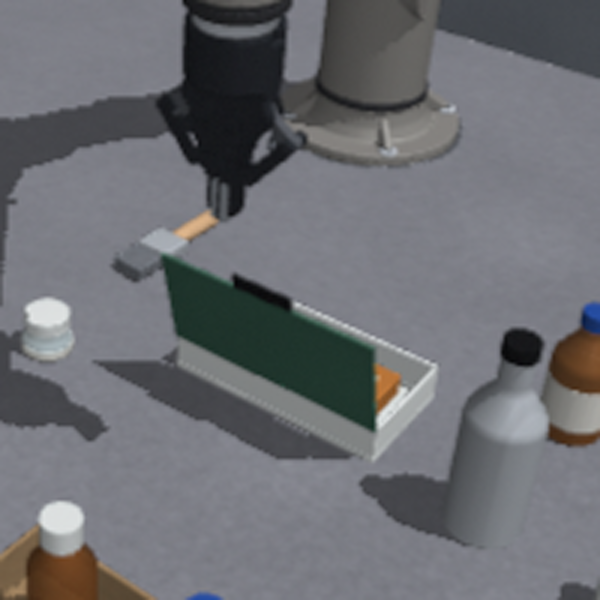

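Request:
arm_command([
  [0.011,-0.037,-0.007,0.003,0.005,-0.03,0],
  [0,0,0,0,0,-0.04,0],
  [0,0,0,0,0,-0.04,0],
  [0,0,0,0,0,-0.02,0],
  [0,0,0,0,0,0,0],
])

```text
time: 22.85
eef_pos: [0.6456, 0.2405, 0.1135]
tcp_rot: [31.5, 89.6, 33.9]
force: [-0.3, 0.5, 0.5]
width: 0.003
```

```bash
python3 lid.py .15 .1115
python3 - <<'E'
from h import *
im=capture("scene");cv2.imwrite("pics/s7.png",cv2.resize(im[120:320,300:500,::-1],None,fx=3,fy=3,interpolation=2))
E
```

```text
22.85 TCP in case [0.1418 0.0048 0.1135] [31.5 89.6 33.9] [-0.3  0.5  0.5] [-10.  36. -23.  91.  16.  56.  55.] 0.0027104472746877486
rv [-0.0034  0.0052 -0.0129] 0.014 dx [ 0.0083 -0.0046 -0.002 ] | per row [-0.0034  0.0052 -0.0129] [ 0.0083 -0.0046 -0.002 ]
```

View pics/s7.png

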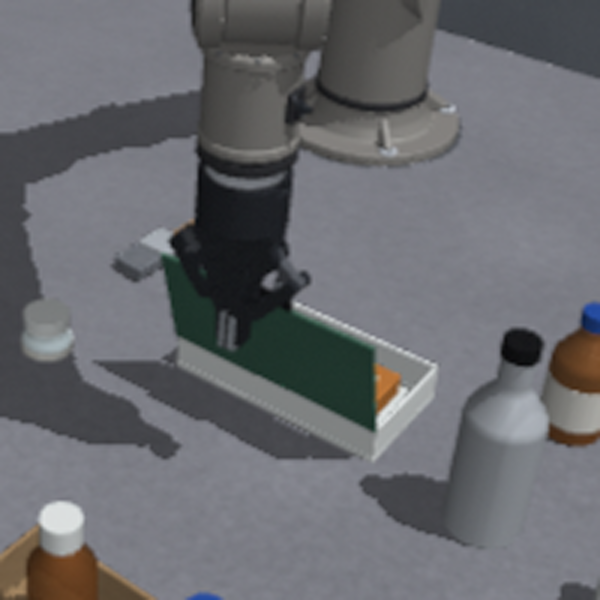

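Request:
arm_command([
  [-0.003,0.005,-0.013,-0.01,-0.003,-0.002,0],
  [0,0,0,-0.01,0,0,0],
  [0,0,0,-0.01,0,0,0],
  [0,0,0,-0.01,0,0,0],
  [0,0,0,-0.01,0,0,0],
  [0,0,0,-0.01,0,0,0],
  [0,0,0,-0.01,0,0,0],
])

```text
time: 23.6
eef_pos: [0.5741, 0.2405, 0.1218]
tcp_rot: [20.0, 89.1, 21.7]
force: [1.2, -0.4, 0.0]
width: -0.003
```

```bash
python3 lid.py .049 .109
```

```text
23.6 TCP in case [0.0703 0.0069 0.1218] [20.  89.1 21.7] [ 1.2 -0.4  0. ] [-11.  29. -24. 101.  15.  52.  51.] -0.0034746439849406884
rv [-0.0057  0.0144  0.0002] 0.016 dx [-0.0211 -0.0075 -0.0128] | per row [-0.0057  0.0144  0.0002] [-0.0211 -0.0075 -0.0128]
```

Request:
arm_command([
  [-0.003,0.007,0,-0.01,-0.003,-0.007,0],
  [-0.003,0.007,0,-0.011,-0.003,-0.007,0],
  [0,0,0,-0.011,0,-0.006,0],
  [0,0,0,-0.011,0,-0.006,0],
])

```text
time: 24.0
eef_pos: [0.5281, 0.2342, 0.0947]
tcp_rot: [27.7, 90.0, 29.3]
force: [1.2, 0.5, 1.7]
width: 0.001
```

```bash
python3 lid.py .026 .101
python3 - <<'E'
from h import *
im=capture("scene");cv2.imwrite("pics/s8.png",cv2.resize(im[120:320,300:500,::-1],None,fx=3,fy=3,interpolation=2))
E
```

```text
24.0 TCP in case [0.0241 0.002  0.0947] [27.7 90.  29.3] [1.2 0.5 1.7] [-11.  28. -24. 107.  15.  48.  48.] 0.0005194140543053102
rv [-0.0004  0.0007  0.0006] 0.001 dx [ 0.0019 -0.0019  0.0063] | per row [-0.0004  0.0007  0.0006] [ 0.0019 -0.0019  0.0063]
```

View pics/s8.png

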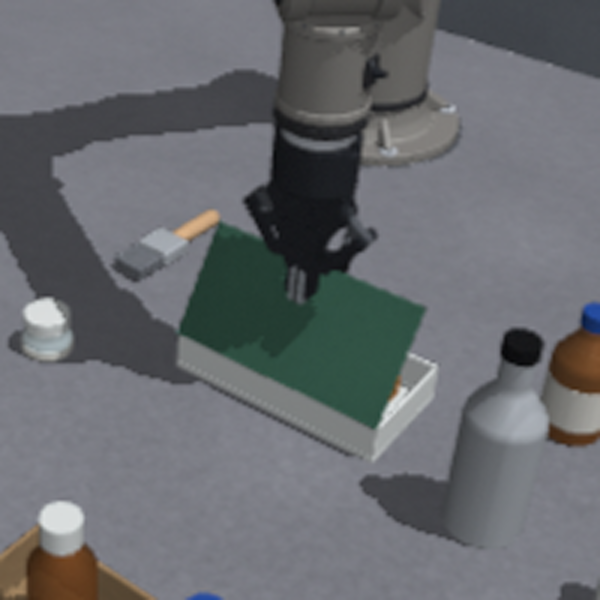

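Request:
arm_command([
  [0,0,0,-0.009,0,-0.004,0],
  [0,0,0,-0.009,0,-0.005,0],
  [0,0,0,-0.008,0,-0.009,0],
  [0,0,0,-0.008,0,-0.01,0],
])

```text
time: 24.45
eef_pos: [0.4894, 0.2332, 0.0633]
tcp_rot: [-158.0, 89.8, -156.3]
force: [1.2, 0.1, -0.4]
width: 0.002
```

```bash
python3 lid.py -.0103 .0675
```

```text
24.45 TCP in case [-0.0145  0.0021  0.0633] [-158.    89.8 -156.3] [ 1.2  0.1 -0.4] [-13.  28. -24. 113.  16.  43.  45.] 0.0015832707180581825
rv [ 0.0011 -0.0025  0.0006] 0.003 dx [ 0.0043 -0.002   0.0042] | per row [ 0.0011 -0.0025  0.0006] [ 0.0043 -0.002   0.0042]
```

Request:
arm_command([
  [0,0,0,-0.003,0,-0.009,0],
  [0,0,0,-0.003,0,-0.009,0],
  [0,0,0,-0.002,0,-0.008,0],
])

```text
time: 24.75
eef_pos: [0.4788, 0.233, 0.0342]
tcp_rot: [-159.1, 89.7, -157.3]
force: [0.0, 0.7, -0.4]
width: 0.003
```

```bash
python3 lid.py -.023 .03
python3 - <<'E'
from h import *
im=capture("scene");cv2.imwrite("pics/s9.png",cv2.resize(im[120:320,300:500,::-1],None,fx=3,fy=3,interpolation=2))
E
```

```text
24.75 TCP in case [-0.0251  0.0022  0.0342] [-159.1   89.7 -157.3] [ 0.   0.7 -0.4] [-14.  30. -23. 115.  18.  39.  43.] 0.002817022152663132
rv [ 0.002  -0.0048 -0.0004] 0.005 dx [ 0.0022 -0.0021 -0.0042] | per row [ 0.002  -0.0048 -0.0004] [ 0.0022 -0.0021 -0.0042]
```

View pics/s9.png

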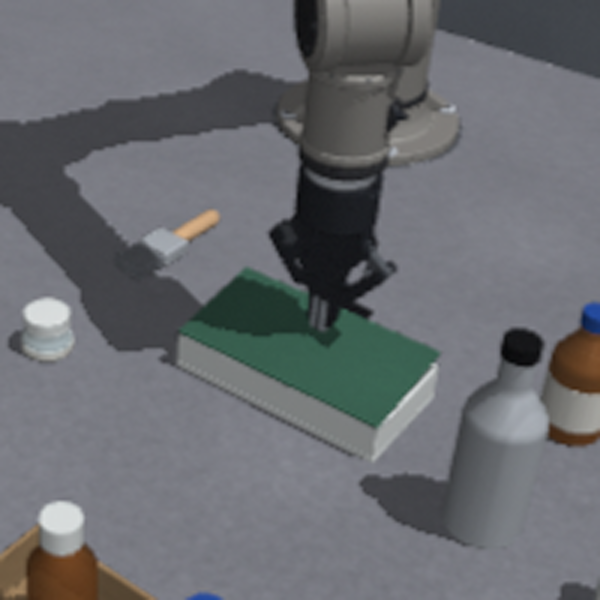

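Nearly shut. I'll press down in small steps until the force shows the rim stop.

Request:
arm_command([
  [0,0,0,0,0,-0.005,0],
  [0,0,0,0,0,-0.004,0],
])

```text
time: 25.0
eef_pos: [0.4777, 0.2327, 0.0231]
tcp_rot: [-158.9, 89.5, -157.2]
force: [-4.5, -1.7, 24.3]
width: 0.001
```

Request:
arm_command([
  [0,0,0,0,0,-0.003,0],
])

```text
time: 25.1
eef_pos: [0.4778, 0.2328, 0.0225]
tcp_rot: [-148.0, 89.5, -146.2]
force: [-17.3, -8.8, 63.8]
width: -0.001
```

Request:
arm_command([
  [0,0,0,0,0,-0.002,0],
])

```text
time: 25.2
eef_pos: [0.4777, 0.2327, 0.023]
tcp_rot: [-137.6, 89.4, -135.9]
force: [-9.2, -4.9, 27.7]
width: -0.001
```

Request:
arm_command([
  [0,0,0,0,0,0.003,0],
  [0,0,0,0,0,0.02,0],
  [0,0,0,0,0,0.04,0],
  [0,0,0,0,0,0.045,0],
  [0,0,0,-0.02,0,0.045,0],
  [0,0,0,-0.03,-0.03,0.045,0],
  [0,0,0,-0.02,-0.045,0.02,0],
  [0,0,0,0,-0.045,0,0],
  [0,0,0,0,-0.045,0,0],
  [0,0,0,0,0,0,0],
  [0,0,0,0,0,0,0],
])

```text
time: 26.3
eef_pos: [0.4134, 0.0713, 0.242]
tcp_rot: [-58.3, 89.7, -56.6]
force: [0.0, 0.2, 0.2]
width: -0.002
```

```bash
python3 - <<'E'
from h import *
s=state();print(s["time"],s["eef_pos"],s["force"])
im=capture("scene");a=cv2.resize(im[190:290,350:450,::-1],None,fx=4,fy=4,interpolation=2)
im2=capture("top");b=cv2.resize(im2[190:290,200:300,::-1],None,fx=4,fy=4,interpolation=2)
cv2.imwrite("pics/f1.png",np.hstack([a,b]))
c=get_calibration("wrist");im=capture("wrist");cv2.imwrite("pics/f2.png",im[:,:,::-1])
C=np.array([.504,.2315]); cy=np.radians(1.7)
def cw(x,y,z): return np.r_[C+np.array([np.cos(cy)*x-np.sin(cy)*y,np.sin(cy)*x+np.cos(cy)*y]),z]
print([((proj("scene",cw(x,y,.04))-[350,190]+.5)*4).round(0).tolist() for x,y in [(-.059,.11),(-.059,-.11),(.059,.11),(.059,-.11)]])
cv2.imwrite("pics/full.png",im2[:,:,::-1])
E
```

```text
26.3 [0.41336341 0.07125866 0.24202977] [0.00059085 0.19076837 0.23586465]
[[383.0, 209.0], [124.0, 94.0], [300.0, 295.0], [34.0, 166.0]]
```

View pics/f1.png

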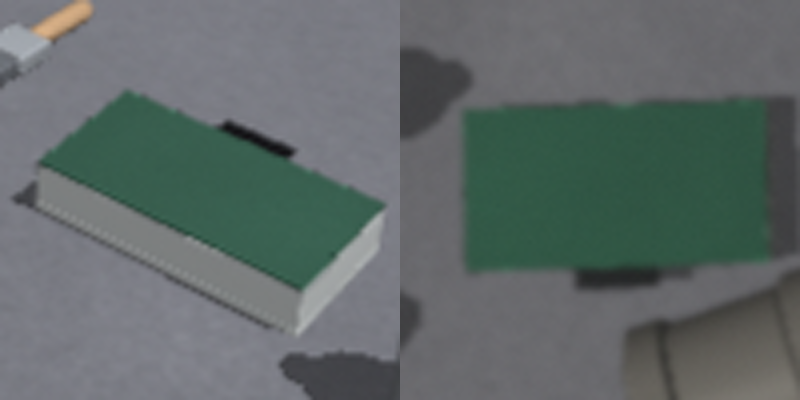

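View pics/f2.png

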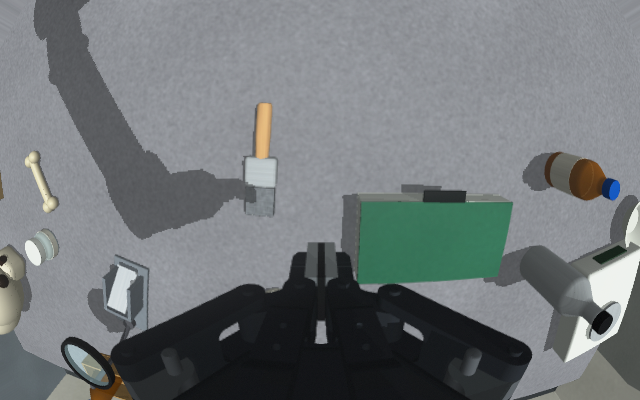

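View pics/full.png

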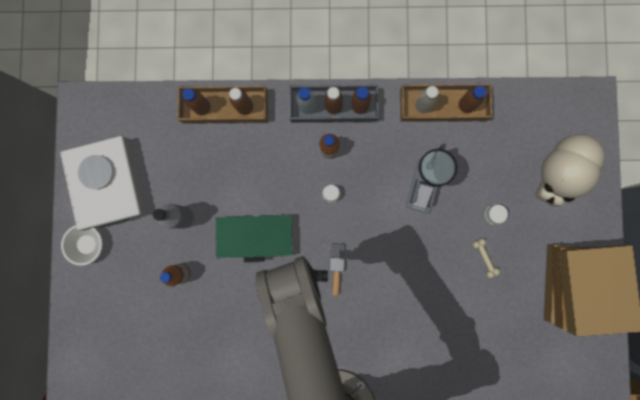

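```bash
python3 - <<'E'
from h import *
im=cv2.imread("pics/f2.png"); cv2.imwrite("pics/f2c.png",cv2.resize(im[175:295,335:525],None,fx=4.2,fy=4.2,interpolation=2))
C=np.array([.504,.2315]); cy=np.radians(1.7)
def cw(x,y,z): return np.r_[C+np.array([np.cos(cy)*x-np.sin(cy)*y,np.sin(cy)*x+np.cos(cy)*y]),z]
for th in (0,.04):
    print(th,[((proj("wrist",cw(.059-.118*np.cos(th)+.004*np.sin(th),y,.0405+.118*np.sin(th)+.004))-[335,175]+.5)*4.2).round(0).tolist() for y in (-.11,.11)],"hinge",[((proj("wrist",cw(.059,y,.0445))-[335,175]+.5)*4.2).round(0).tolist() for y in (-.11,.11)],"rim",[((proj("wrist",cw(-.059,y,.04))-[335,175]+.5)*4.2).round(0).tolist() for y in (-.11,.11)],"base",[((proj("wrist",cw(-.059,y,.0))-[335,175]+.5)*4.2).round(0).tolist() for y in (-.11,.11)])
E
```

```text
0 [[106.0, 122.0], [746.0, 124.0]] hinge [[87.0, 467.0], [678.0, 434.0]] rim [[104.0, 117.0], [739.0, 120.0]] base [[90.0, 81.0], [682.0, 87.0]]
0.04 [[107.0, 127.0], [753.0, 129.0]] hinge [[87.0, 467.0], [678.0, 434.0]] rim [[104.0, 117.0], [739.0, 120.0]] base [[90.0, 81.0], [682.0, 87.0]]
```

View pics/f2c.png

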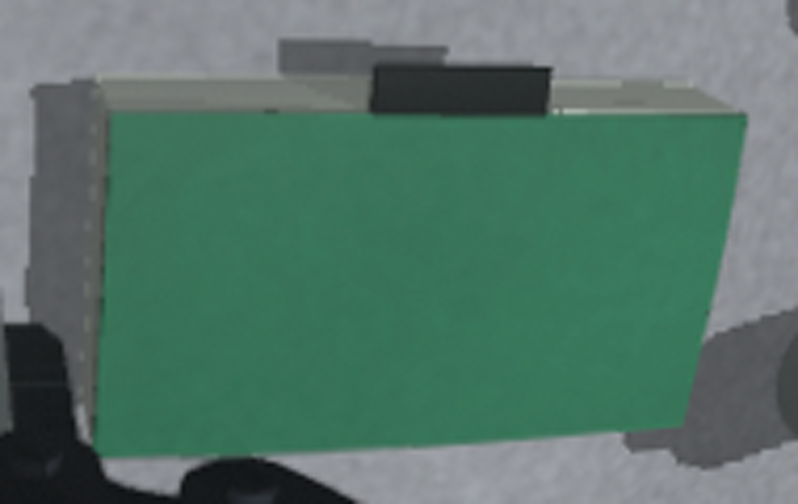

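```bash
python3 - <<'E'
from station import *
print(state()["time"]); print(finish_job())
E
```

```text
26.45
the job is handed in; nothing more can be done
None
```

I handed the job in at 26.5 s. `finish_job` gave no verdict.

**What I did:** I pressed the block's near end with the shut fingers until the cradle reached its stop. The camera fit put the tilt at about 0.64 rad. I then took the raised end with the gripper tilted 22° from vertical, lifted the block out, and levelled it. I laid it along the case's x in the larger gap beside the tin, let go, and pushed the lid over from behind and pressed it shut.

**Last checks:**
- **Block and tin:** the wrist and top pictures after release show the block flat on the case floor, clear of the tin, and the tin upright. The lid hides both now, so I did not see them again after shutting it.
- **Lid:** the scene and wrist pictures show it flush on the rim, with no gap along the free edge.
- **Bystanders:** by eye, they are where they started in the final top view.
- **Arm:** it was clear of everything, with about zero force.

**What disagreed or ran rough:**
- **Fingertips:** both the pictures and the contact placed them about 20–24 mm behind the reported TCP when shut. I worked from the measured position.
- **Joint 6:** it ran close to its lower limit, so I used less tilt than planned for the grasp.
- **Force peaks:** pressing the fingers down reached about 35 N when the block met the floor and about 64 N when the lid met its stop. Both are well under the 120 N wrist limit. The 40 N limit covers the arm and gripper body, and I judged that only the fingertips or the held block were in contact.
- **Case position:** the two cameras disagreed by about 4 mm, and I used a value in between.

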